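Shift the saucepan and teapot along the hob, lid on, power up

TASK

Without lifting anything off the glass, slide the saucepan across the hob from the small ring until it is centred on the big ring, and then slide the teapot off its square corner marks until it is centred on the small ring. Then pick up the saucepan's lid from the worktop and set it properly on the saucepan, and last push the hob's power slide all the way to the left, to the tall end of its printed scale. Keep both pots upright and leave the sugar pot and the pepper mill where they stand.

Things in the scene. Friction and masses are not known exactly. Their poses are not given: they have to be found in the camera images.
- saucepan_mid (a point): Round open plain-metal saucepan, 120 mm across, 65 mm tall, wall 3 mm, about 0.6 kg. The point is on its axis, 33 mm above its underside; its -x axis points along the handle, z up. It stands on the hob's level, slippery glass, 35 mm above the worktop; at the start on the small ring, handle roughly towards the robot.
- saucepan_handle (a point): Grasp point of the saucepan's straight dark metal handle, 120 mm out from the pan's axis and 52 mm above its underside. The handle is a level bar 18 mm wide and 14 mm high that runs from 60 to 185 mm from the pan's axis. Axes as the saucepan's (x runs along the handle towards the pan, y across it).
- teapot_mid (a point): Round iron teapot with a fixed lid, body 109 mm across and 84 mm high with lid, about 0.85 kg, on a flat steel base 89 mm across; spout along its own +y (it starts pointing away from the robot). The point is on the axis of its body (beside the spout), 40 mm above its underside; z up.
- teapot_bail (a point): Middle of the top of the teapot's upright bail handle, 118 mm above its underside. The bail is a rigid round bar 8 mm thick that arches over the lid along the teapot's own x axis (72 mm wide); its top is level for 13 mm either way. The lid's knob ends 22 mm below this point.
- big_ring_mid (a point): Centre of the big ring (138 mm across) printed on the hob's dark glass; the point lies on the glass. The hob is 460 mm wide (y) and 320 mm deep (x), fixed; its x axis points away from the robot, y to the left. The big ring is at one end of the row of three marks (left or right, it varies), 152 mm from the small ring.
- small_ring_mid (a point): Centre of the small ring (120 mm across), on the glass, in the middle of the row.
- rest_mark_mid (a point): Centre of the four corner marks of a square (116 mm wide) on the glass, at the other end of the row, 152 mm from the small ring. The teapot starts here.
- lid_mid (a point): The saucepan's loose lid, 0.15 kg: plain-metal disc 125 mm across, 44 mm high with its knob; below it a tapered plug, 6 mm deep, 98 mm across, drops into the pan's mouth with 7 mm play all round. The point is on its axis, 7 mm above the plug's underside. Starts plug down on the worktop beside the hob, left or right. On the saucepan this point is 33 mm above saucepan_mid.
- lid_knob (a point): Grasp point in the lid's round dark knob (24 mm across, 20 mm high), 36 mm above the lid's underside, 8 mm below the knob's top.
- power (a joint): The hob's power slide, in m: 0 at its right stop (off), 0.100 at its left stop (full). Starts near the right; stays where it is left; needs about 2 N.
- power_top (a point): Middle of the top of the slide's black grip, a block 22 mm (x) by 18 mm (y) that stands 25 mm above the glass near the hob's front edge; it moves along the hob's y axis (left = the hob's +y). Axes are the hob's.
- sugar_pot_mid (a point): White lidded sugar pot, 77 mm wide, 88 mm tall, not to be moved; the point is 44 mm up its axis. It stands beside the hob on the side away from the lid.
- mill_mid (a point): Wooden pepper mill, 29 mm wide, 97 mm tall, not to be moved, to the left behind; the point is 48 mm up its axis.
Not all that is in view belongs to the job. Leave any yellow look-alike of the part that bears lid_mid alone.

How it is judged (in metres and radians):
On the way, in this order (a step that is already met when the one before it is completed fails the run):
1. the saucepan has been slid onto the big ring (horizontal distance between saucepan_mid and big_ring_mid below 0.018 m), for 0.2 s.
2. then the teapot has been slid onto the small ring (horizontal distance between saucepan_mid and big_ring_mid below 0.018 m and horizontal distance between teapot_mid and small_ring_mid below 0.018 m), for 0.2 s.
3. then the lid lies on the saucepan (horizontal distance between lid_mid and saucepan_mid below 0.01 m and z of lid_mid in the frame of saucepan_mid between 0.028 and 0.0365 m and angle between lid_mid's own z axis and vertical below 0.06 rad), for 0.2 s.
4. then the power slide is at the left stop (value of joint power above 0.092 m), for 0.2 s.
At the end, for the whole second after the job is handed in: Saucepan within 18 mm of the big ring's centre, teapot within 18 mm of the small ring's, both upright on the glass (3 deg) and at rest; lid level (3.4 deg) with its plug in the saucepan's mouth, within 10 mm of its axis; power slide within 8 mm of its left stop (all of step 2 and all of step 3 and value of joint power above 0.092 m and angle between each of saucepan_mid, teapot_mid's own z axis and vertical below 0.05 rad and height (world z) of saucepan_mid above 0.063 m and height (world z) of teapot_mid above 0.07 m and linear speed of each of saucepan, teapot, lid below 0.02 m/s); the robot touches nothing.
It fails at once if the saucepan is lifted more than 8 mm off the glass (height (world z) of saucepan_mid above 0.076 m).
It fails at once if the teapot is lifted more than 8 mm off the glass (height (world z) of teapot_mid above 0.083 m).
It fails at once if a pot is tipped by more than 10 degrees (angle between any of saucepan_mid, teapot_mid's own z axis and vertical above 0.175 rad).
It fails at once if the sugar pot is moved by more than 20 mm (distance of sugar_pot_mid from where it was at the start of the episode above 0.02 m).
It fails at once if the pepper mill is moved by more than 20 mm (distance of mill_mid from where it was at the start of the episode above 0.02 m).
It also fails if it takes over 72 s, if anything falls off the work surface, if the arm or the gripper's body presses on something with over 40 N, if the wrist force passes 120 N, or if a joint passes its speed limit or range.

ROBOT

A 6-joint arm with a two-finger parallel gripper is mounted at the origin on a cart in front of the work surface, level with it; the furniture and walls round the work are solid. World frame = base frame: x ahead of the robot, y to its left, z up, the work surface at z = 0. Lengths are in mm, angles in rad, forces in N, time in s.
With the tool pointing down it reaches from about 350 to 725 mm from the base axis. Payload 6 kg.
Tool frame: the origin (TCP) lies on the centre line of the jaws, within the pads' length; the fingertips stand 14 mm ahead of it and the grasp point (between the pads) lies 5 mm behind it; x points along the fingers, z is the direction in which the jaws open and shut, and the axes are right-handed (so a half turn about x gives the same grasp; the last joint's range is limited). The gripper opens to 85 mm and grips with 20 to 120 N. Pads are 22 mm wide; open, the fingers measure 114 mm over their backs; the gripper's body (76 mm by 85 mm) begins 54 mm behind the grasp point. The pads swing forward as they close: fully open they stand 13 mm farther back than shut.
Start: joints at [-0.898, 0.04, 0.085, 0, -1.615, -0.334], TCP at [199.421, -565.866, 222.861] pointing down, gripper open.
Joint ranges: [-2.56, 2.56], [-1.29, 2.01], [-1.08, 1.49], [-3.29, 1.98], [-2.81, -0.18], [-2.99, 2.99]. Speed limits (rad/s): [2.57, 2.57, 3.01, 3.14, 3.14, 3.14].

INTERFACE

Orientations are given as a unit quaternion [w, x, y, z].
In Python, from bench import robot gives the robot as it stands.
- The arm moves only by the tool send_rows, never from a script. Its argument "rows" is a list of rows, each a list of 6 numbers: the shift along the tool's x, y, z in m, then the turn, a rotation vector about the tool's x, y, z in rad. A call has 1 to 10 rows; each row is the pose to reach, as a shift and turn from the pose commanded when the call began, along the tool's axes at that moment; what a row does not reach only later rows make up. A row lasts 1/8 s, in which the tool goes at most 62.5 mm and 10.7 degrees, less where a joint would pass 70% of its speed; a pose out of reach is approached as far as the arm can. A call with a gripper value outside its range is refused whole. "fingers" is the closure, from 0 (fully open) to 1 (shut), set as the call begins (left out, the last holds). The fingers move at their own pace and stop on an object; the grip force is fixed at half the most. Time passes only in rows, so rows that repeat a pose let the fingers close. It gives the time, the measured TCP pose, the force and the opening at its end, in the units of the state.
- robot.read_state(): the state, without advancing time (a new reading comes with each control period).
- robot.read_camera(name): name is "scene" or "top" or "wrist"; returns a dict with "color" (384x512x3 uint8, red, green, blue), "vfov" (degrees; the focal length in pixels is half the picture's height over the tangent of half this angle, whatever the lens; pixels are square), "cx", "cy" (the principal point, pixels), "cam_to_world" (4x4, takes a point from camera to world coordinates). Camera axes: x right, y up, looking along -z (the intrinsics and any distortion apply to the point x, -y, -z); pixel columns grow to the right and rows downward; lengths in mm; the calibration is good to about 2 mm. A picture is of the moment at which its call begins. There is no depth.
- robot.sign_off(): hands the job in, once; it reports no verdict.
The state is a dict: "t": time; "joints": joint angles; "dq": joint speeds; "joint_torque": joint torques, N m; "eef_pos": TCP position; "tcp_rot": TCP orientation; "force": force on the tool from outside, world axes, zero at the start; "wrist_torque": the same for the moment, N m; "grip_width": finger opening in mm.
Only numpy, scipy, OpenCV 4.12 (cv2) and the standard library are available. Lean on these libraries where they do the work, as an engineer would, in place of code of your own. Each camera call takes 0.05 s, during which the arm holds its last target.

## Working session

There is one attempt and no reset: what is moved stays moved. The work goes in short steps, Python scripts to look and compute and a tool call to move; the robot and the scene stay as the last step left them, time stands still between calls to the robot, and variables do not carry over. Pictures are saved under pics/ and viewed, and the job is handed in when it is done.

Besides the shell and the picture viewer there is one more tool, called by a JSON object that holds its "fn" and its "kwargs". send_rows: Moves the arm, as the interface text tells. Its arguments: {"type":"object","properties":{"rows":{"type":"array"},"fingers":{"type":"number"}},"required":["rows"]}

```bash
ls; mkdir -p pics
python3 - <<'E'
from bench import robot
import cv2,numpy as np
s=robot.read_state(); print(s)
for n in ["scene","top","wrist"]:
    c=robot.read_camera(n); cv2.imwrite(f"pics/a_{n}.png",c["color"][:,:,::-1]); print(n,{k:v for k,v in c.items() if k!="color"})
E
```

```text
pics
{'t': 0.0, 'joints': array([-8.98294083e-01,  4.07756472e-02,  8.37846975e-02, -4.64044089e-04,
       -1.61552426e+00, -3.33693673e-01]), 'dq': array([-0.00055792, -0.00177238,  0.00040674, -0.00040297,  0.00014798,
       -0.00037312]), 'joint_torque': array([ 1.17169664e-03, -3.68211043e+01,  3.47412515e+01,  6.93201676e+00,
       -5.41662550e-03, -5.88445729e-06]), 'eef_pos': array([ 199.36525988, -565.52609153,  221.88494077]), 'tcp_rot': array([ 0.40886577, -0.57660621,  0.40821235,  0.57768221]), 'force': array([ 0.37860083, -0.46753505,  0.20608326]), 'wrist_torque': array([0.026638  , 0.01021311, 0.04096785]), 'grip_width': 85.66281777688518}
scene {'vfov': 47.117680946421544, 'cx': 253.1573943700737, 'cy': 191.64565539570089, 'cam_to_world': array([[-8.20314679e-01,  4.34026602e-01, -3.72430847e-01,
        -1.39924564e+02],
       [-5.71864310e-01, -6.14040386e-01,  5.43990455e-01,
         1.16209816e+03],
       [ 7.41874748e-03,  6.59223265e-01,  7.51910666e-01,
         1.50207044e+03],
       [ 0.00000000e+00,  0.00000000e+00,  0.00000000e+00,
         1.0000000
[... 196 characters left out ...]
       [-9.99981879e-01,  5.02345555e-03,  3.31749616e-03,
         1.80340669e+02],
       [ 3.98809251e-03,  1.39986672e-01,  9.90145356e-01,
         1.63942478e+03],
       [ 0.00000000e+00,  0.00000000e+00,  0.00000000e+00,
         1.00000000e+00]])}
wrist {'vfov': 68.26191367855458, 'cx': 255.07393967380975, 'cy': 187.00207017416815, 'cam_to_world': array([[-3.31455526e-01, -9.01127826e-01, -2.79474284e-01,
         1.27271047e+02],
       [ 9.43470496e-01, -3.16325141e-01, -9.90041829e-02,
        -5.90642560e+02],
       [ 8.10681808e-04, -2.96491225e-01,  9.55035233e-01,
         3.72485450e+02],
       [ 0.00000000e+00,  0.00000000e+00,  0.00000000e+00,
         1.00000000e+00]])}
```

View pics/a_top.png

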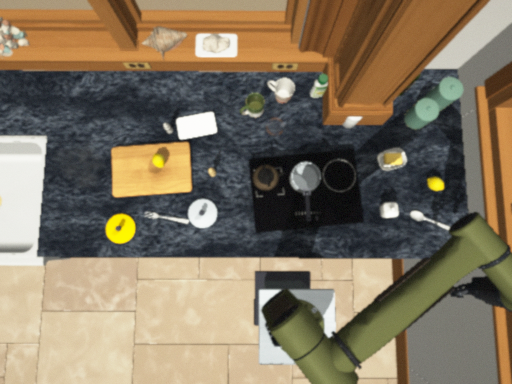

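View pics/a_scene.png

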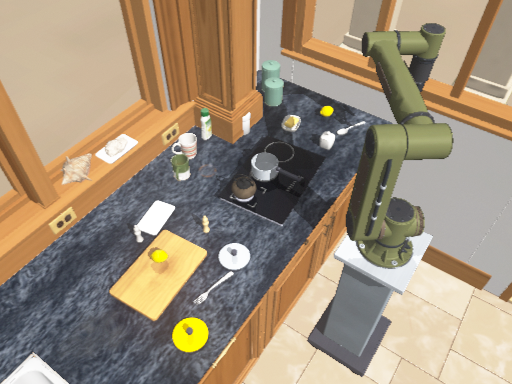

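```bash
cat > h.py <<'E'
from bench import robot
import cv2,numpy as np
def cam(n):
    c=robot.read_camera(n); c["f"]=c["color"].shape[0]/2/np.tan(np.radians(c["vfov"]/2)); c["n"]=n; return c
def proj(c,P):
    P=np.atleast_2d(P).astype(float); M=np.linalg.inv(c["cam_to_world"]); q=P@M[:3,:3].T+M[:3,3]
    return np.c_[c["cx"]+c["f"]*q[:,0]/-q[:,2], c["cy"]+c["f"]*-q[:,1]/-q[:,2]]
def back(c,uv,z):
    uv=np.atleast_2d(uv).astype(float); d=np.c_[(uv[:,0]-c["cx"])/c["f"],-(uv[:,1]-c["cy"])/c["f"],-np.ones(len(uv))]@c["cam_to_world"][:3,:3].T
    o=c["cam_to_world"][:3,3]; return o+d*((z-o[2])/d[:,2])[:,None]
def crop(c,x0,y0,x1,y1,k,fn,dots=()):
    im=cv2.resize(c["color"][y0:y1,x0:x1,::-1],None,fx=k,fy=k,interpolation=cv2.INTER_CUBIC)
    for u,v in dots: cv2.circle(im,(int((u-x0+.5)*k),int((v-y0+.5)*k)),2,(0,0,255),-1)
    for u in range((x0+9)//10*10,x1,10): cv2.putText(im,str(u),((u-x0)*k,8),0,.3,(0,255,255)); cv2.line(im,((u-x0)*k,10),((u-x0)*k,14),(0,255,255))
    for v in range((y0+9)//10*10,y1,10): cv2.putText(im,str(v),(0,(v-y0)*k+3),0,.3,(0,255,255))
    cv2.imwrite(fn,im)
def circ(c,x,y,z,r,n=36):
    a=np.linspace(0,2*np.pi,n,endpoint=False); return proj(c,np.c_[x+r*np.cos(a),y+r*np.sin(a),0*a+z])
E
python3 - <<'E'
from h import *
c=cam("top"); crop(c,240,140,370,240,6,"pics/b_top.png"); crop(c,90,190,230,250,5,"pics/b_lids.png")
c=cam("scene"); crop(c,210,130,335,225,6,"pics/b_scene.png")
E
```

```text
(no output)
```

View pics/b_top.png

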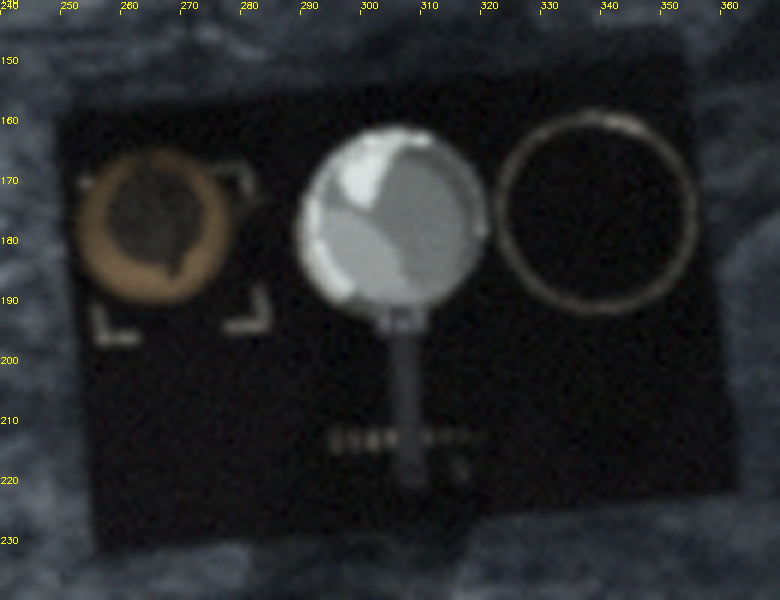

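View pics/b_lids.png

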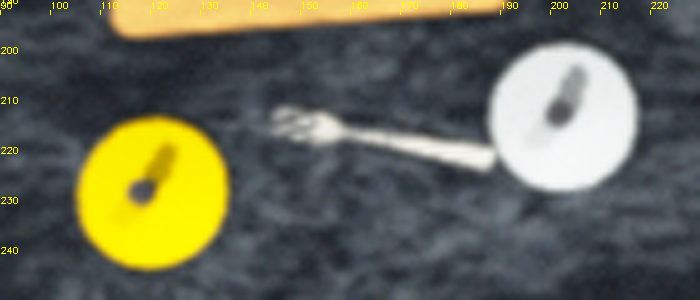

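View pics/b_scene.png

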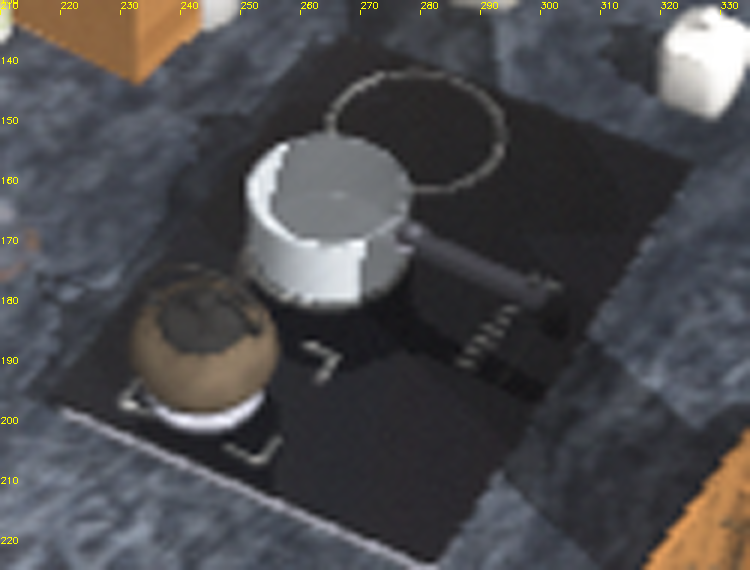

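Run:
```python
from h import *
c=cam("top")
def p(xy,z): return back(c,[[240+a/6-.5,140+b/6-.5] for a,b in xy],z).round(1)
print("hob corners",p([(55,118),(690,50),(740,490),(97,552)],35))
print("bigring",p([(596,212),(500,210),(693,215),(598,112),(602,310)],35))
print("marks bl,br,tr",p([(97,343),(268,326),(248,166)],35))
print("pan rim c",p([(392,222)],100),"handle end",p([(412,487),(407,340)],94))
print("teapot body widest",p([(155,228)],75))
print("scale ends",p([(335,440),(480,436)],35),"slide?",p([(462,468)],60))
print("lid", back(c,[[90+562/5-.5,190+118/5-.5]],12),"knob",back(c,[[90+560/5-.5,190+112/5-.5]],40))
print("sugar",back(c,[[389,210]],70),"mill",back(c,[[212,172]],90))
```

```text
hob corners [[ 699.   203.7   35. ]
 [ 751.8 -256.2   35. ]
 [ 433.6 -281.2   35. ]
 [ 388.   172.1   35. ]]
bigring [[ 632.2 -184.8   35. ]
 [ 633.3 -115.9   35. ]
 [ 630.4 -254.4   35. ]
 [ 705.5 -188.2   35. ]
 [ 561.3 -187.2   35. ]]
marks bl,br,tr [[535.8 172.7  35. ]
 [548.6  51.   35. ]
 [664.5  64.7  35. ]]
pan rim c [[612.7 -29.5 100. ]] handle end [[431.2 -41.3  94. ]
 [531.7 -39.4  94. ]]
teapot body widest [[612.  132.7  75. ]]
scale ends [[467.5   4.2  35. ]
 [470.9 -98.5  35. ]] slide? [[446.5 -81.2  60. ]]
lid [[466.27762179 403.34198783  12.        ]] knob [[469.18341121 401.31714963  40.        ]]
sugar [[ 478.44733562 -381.67367778   70.        ]] mill [[631.39268056 354.8452897   90.        ]]
```

```bash
cat >> h.py <<'E'
from scipy.spatial.transform import Rotation as Ro
def pose(s=None):
    s=s or robot.read_state(); q=s["tcp_rot"]; return np.array(s["eef_pos"]),Ro.from_quat([q[1],q[2],q[3],q[0]])
def plan(p,yaw):
    """tool x down, tool z horizontal at world heading yaw"""
    s=robot.read_state(); x0,R0=pose(s)
    best=None
    for k in (0,np.pi):
        z=np.array([np.cos(yaw+k),np.sin(yaw+k),0]); x=np.array([0,0,-1.]); y=np.cross(z,x)
        rv=(R0.inv()*Ro.from_matrix(np.c_[x,y,z])).as_rotvec()
        if best is None or np.linalg.norm(rv)<np.linalg.norm(best): best=rv
    d=R0.inv().apply(np.array(p)-x0)/1000
    zz=R0.as_matrix()[:,2]
    print("t",round(s["t"],2),"at",x0.round(1),"q6",s["joints"].round(2),"toolz yaw",round(np.arctan2(zz[1],zz[0]),3),"F",s["force"].round(1),"w",round(s["grip_width"],1))
    print("shift",d.round(4),"turn",best.round(3),"rows>=",int(np.ceil(max(np.linalg.norm(d)/.0625,np.degrees(np.linalg.norm(best))/10.7))))
E
python3 -c "
from h import *
plan((480,-20,340),np.pi/2)
plan((480,-20,340),-np.pi/2)
print(pose()[1].as_matrix().round(3))"
```

```text
t 0.3 at [ 199.4 -565.8  222.5] q6 [-0.9   0.04  0.08 -0.   -1.62 -0.33] toolz yaw 1.91 F [ 0.6 -0.8 -0.2] w 85.3
shift [-0.1172 -0.446   0.4216] turn [ 0.339  0.001 -0.   ] rows>= 10
t 0.3 at [ 199.4 -565.8  222.5] q6 [-0.9   0.04  0.08 -0.   -1.62 -0.33] toolz yaw 1.91 F [ 0.6 -0.8 -0.2] w 85.3
shift [-0.1172 -0.446   0.4216] turn [ 0.339  0.001 -0.   ] rows>= 10
[[-0.    -0.943 -0.332]
 [ 0.001 -0.332  0.943]
 [-1.     0.     0.001]]
```

{"fn": "send_rows", "kwargs": {"rows": [[-0.012, -0.045, 0.042, 0.034, 0, 0], [-0.023, -0.089, 0.084, 0.068, 0, 0], [-0.035, -0.134, 0.126, 0.1, 0, 0], [-0.047, -0.178, 0.169, 0.136, 0, 0], [-0.058, -0.223, 0.211, 0.17, 0, 0], [-0.07, -0.268, 0.253, 0.203, 0, 0], [-0.082, -0.312, 0.295, 0.237, 0, 0], [-0.094, -0.357, 0.337, 0.271, 0, 0], [-0.106, -0.401, 0.379, 0.305, 0, 0], [-0.117, -0.446, 0.422, 0.339, 0, 0]]}}

```text
t: 1.55
eef_pos: [480.0, -18.2, 340.6]
tcp_rot: [0.501, -0.5, 0.5, 0.5]
force: [0.3, -0.9, -0.6]
grip_width: 85.0
```

Run:
```python
from h import *
plan((480,-20,340),np.pi/2)
c=cam("wrist"); cv2.imwrite("pics/c_wrist.png",c["color"][:,:,::-1]); import pickle; pickle.dump(c,open("c.pkl","wb")); print(c["cam_to_world"].round(2))
c=cam("top"); pickle.dump(c,open("ct.pkl","wb"))
```

```text
t 1.55 at [480.  -18.2 340.6] q6 [ 0.38 -0.23  0.05  0.   -1.85 -1.96] toolz yaw 1.57 F [ 0.3 -0.9 -0.6] w 85.0
shift [ 0.0006 -0.     -0.0018] turn [-0.001  0.     0.001] rows>= 1
[[ 0.0000e+00 -9.5000e-01 -3.0000e-01  4.0329e+02]
 [ 1.0000e+00  0.0000e+00  0.0000e+00 -1.7940e+01]
 [-0.0000e+00 -3.0000e-01  9.5000e-01  4.9106e+02]
 [ 0.0000e+00  0.0000e+00  0.0000e+00  1.0000e+00]]
```

View pics/c_wrist.png

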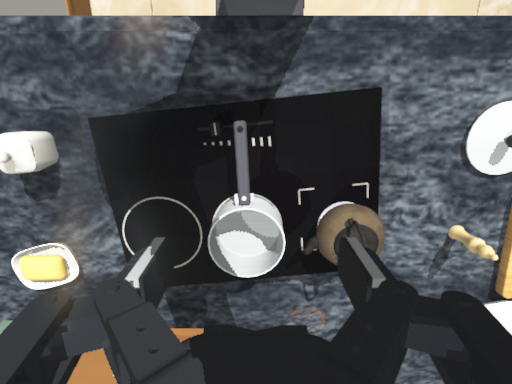

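Run:
```python
from h import *
import pickle; c=pickle.load(open("c.pkl","rb"))
crop(c,280,165,410,300,4,"pics/c_tea.png"); crop(c,100,80,300,300,3,"pics/c_pan.png")
```

```text
(no output)
```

View pics/c_tea.png

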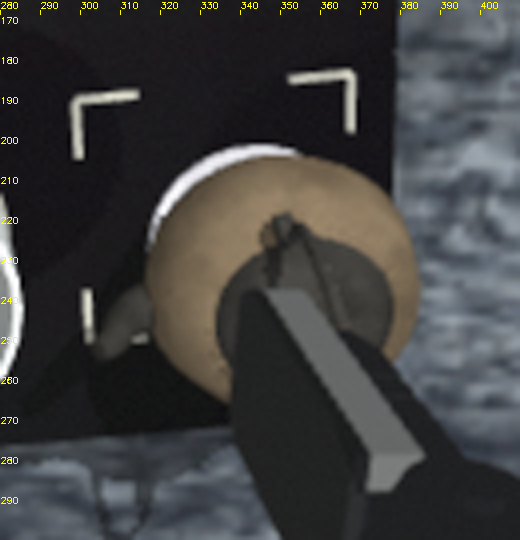

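View pics/c_pan.png

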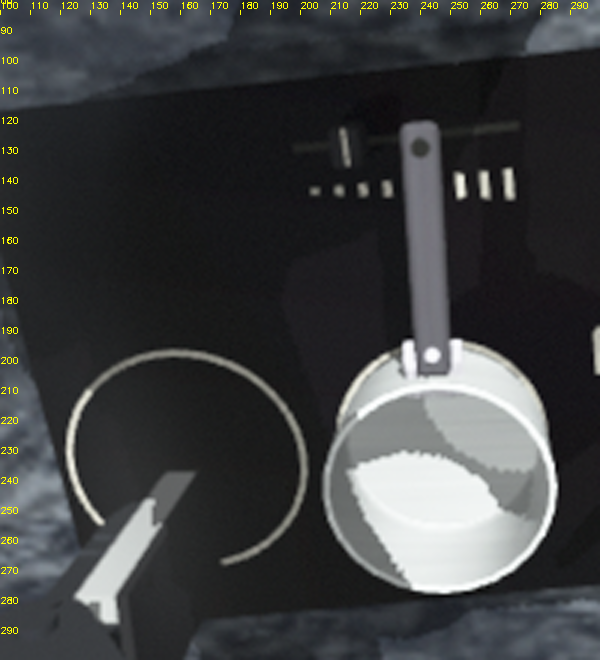

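```bash
cat > fit.py <<'E'
from h import *
from scipy.optimize import least_squares
def fitcirc(c,uv,z,r=None):
    P=back(c,uv,z)[:,:2]
    if r is None:
        f=lambda q:np.hypot(*(P-q[:2]).T)-q[2]; x0=[*P.mean(0),60]
    else:
        f=lambda q:np.hypot(*(P-q[:2]).T)-r; x0=P.mean(0)
    s=least_squares(f,x0); return s.x.round(1),s.fun.round(1)
E
python3 - <<'E'
from fit import *
import pickle; c=pickle.load(open("c.pkl","rb"))
A=lambda L:[[100+a/3-.5,80+b/3-.5] for a,b in L]
T=lambda L:[[280+a/4-.5,165+b/4-.5] for a,b in L]
ring=A([(72,445),(105,375),(175,353),(255,385),(303,465),(270,540),(225,562),(100,522)])
print("ring",fitcirc(c,ring,35))
print("marks",back(c,T([(72,98),(353,73),(90,343)]),35).round(1))
print("pan",fitcirc(c,A([(323,490),(557,488),(440,385),(443,593),(360,410),(520,412)]),100))
print("handle",back(c,A([(420,147),(432,355),(420,122)]),94).round(1))
print("tea base steel rim",back(c,T([(255,143),(150,235)]),38).round(1))
print("hobedge",back(c,A([(0,108),(600,50)]),35).round(1), back(c,[[381,88]],35))
print("slide",back(c,A([(347,147)]),60).round(1),"scale",back(c,A([(315,190),(509,183)]),35).round(1),"track",back(c,A([(295,149),(520,125)]),35).round(1))
print("sugar",back(c,[[33,150]],60))
E
```

```text
ring (array([ 633.2, -184.5,   68.6]), array([-1.2,  1.2,  1. , -1.7,  0.3,  0.2,  0.3, -0.1]))
marks [[549.3  53.5  35. ]
 [538.5 171.   35. ]
 [665.9  66.7  35. ]]
pan (array([617. , -32.1,  60.1]), array([-0. ,  0.1, -0.7, -0.1,  0.5,  0.3]))
handle [[442.6 -39.5  94. ]
 [544.1 -35.4  94. ]
 [431.4 -39.3  94. ]]
tea base steel rim [[568.6 131.7  38. ]
 [611.2  89.7  38. ]]
hobedge [[ 428.1 -261.3   35. ]
 [ 399.9   50.2   35. ]] [[388.26576588 173.56455041  35.        ]]
slide [[446.  -77.8  60. ]] scale [[471.1 -99.4  35. ]
 [467.5   4.5  35. ]] track [[ 449.4 -108.8   35. ]
 [ 437.2    9.9   35. ]]
sugar [[ 477.87183894 -358.27517508   60.        ]]
```

```bash
python3 -c "
from h import *
plan((497,-37,82),np.pi/2+.042)"
```

```text
t 1.65 at [481.1 -15.9 339. ] q6 [ 0.39 -0.23  0.05 -0.   -1.85 -1.95] toolz yaw 1.575 F [-0.4  0.6 -0.3] w 85.5
shift [ 0.2569 -0.0163 -0.0214] turn [-0.038  0.001 -0.002] rows>= 5
```

{"fn": "send_rows", "kwargs": {"rows": [[0.04, -0.008, -0.01, -0.019, 0, 0], [0.09, -0.016, -0.021, -0.038, 0, 0], [0.13, -0.016, -0.021, -0.038, 0, 0], [0.15, -0.016, -0.021, -0.038, 0, 0], [0.15, -0.016, -0.021, -0.038, 0, 0]], "fingers": 0}}

```text
t: 2.28
eef_pos: [495.1, -41.5, 189.3]
tcp_rot: [0.49, -0.509, 0.491, 0.51]
force: [0.1, 0.2, 0.6]
grip_width: 85.5
```

Run:
```python
from h import *
plan((497,-37,82),np.pi/2+.042)
c=cam("wrist"); cv2.imwrite("pics/d_wrist.png",c["color"][:,:,::-1])
plan((497,-37,82),np.pi/2+.042)
```

```text
t 2.27 at [495.1 -41.5 189.3] q6 [ 0.32 -0.24 -0.24  0.   -1.58 -1.86] toolz yaw 1.609 F [0.1 0.2 0.6] w 85.5
shift [ 0.1073 -0.0023  0.0045] turn [-0.004 -0.    -0.001] rows>= 2
t 2.33 at [495.8 -41.5 191. ] q6 [ 0.32 -0.24 -0.23  0.   -1.58 -1.86] toolz yaw 1.609 F [0.  0.1 1. ] w 85.6
shift [ 0.109  -0.0012  0.0045] turn [-0.004 -0.     0.001] rows>= 2
```

View pics/d_wrist.png

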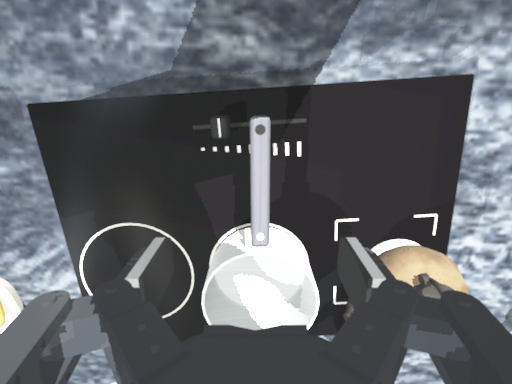

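{"fn": "send_rows", "kwargs": {"rows": [[0.03, -0.001, 0.002, 0, 0, 0], [0.06, -0.001, 0.003, 0, 0, 0], [0.09, -0.001, 0.003, 0, 0, 0], [0.107, -0.001, 0.003, 0, 0, 0], [0.107, -0.001, 0.003, 0, 0, 0], [0.107, -0.001, 0.003, 0, 0, 0]]}}

```text
t: 3.08
eef_pos: [497.4, -38.2, 84.7]
tcp_rot: [-0.491, 0.51, -0.49, -0.509]
force: [-0.3, 0.0, 0.2]
grip_width: 85.3
```

Run:
```python
from h import *
plan((497,-37,82),np.pi/2+.042)
c=cam("wrist"); cv2.imwrite("pics/e_wrist.png",c["color"][:,:,::-1])
```

```text
t 3.08 at [497.4 -38.2  84.7] q6 [ 0.33 -0.21 -0.4   0.   -1.38 -1.86] toolz yaw 1.609 F [-0.3  0.   0.2] w 85.3
shift [0.0027 0.0004 0.0012] turn [-0.004  0.     0.003] rows>= 1
```

View pics/e_wrist.png

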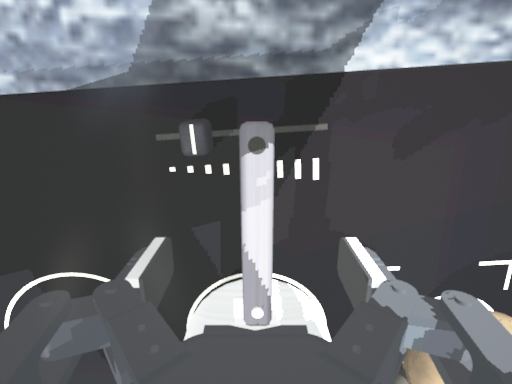

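{"fn": "send_rows", "kwargs": {"rows": [[0.001, 0, 0, 0, 0, 0], [0.001, 0, 0, 0, 0, 0], [0.001, 0, 0, 0, 0, 0], [0.001, 0, 0, 0, 0, 0], [0.001, 0, 0, 0, 0, 0], [0.001, 0, 0, 0, 0, 0], [0.001, 0, 0, 0, 0, 0], [0.001, 0, 0, 0, 0, 0]], "fingers": 1}}

```text
t: 4.12
eef_pos: [496.5, -38.2, 82.1]
tcp_rot: [-0.491, 0.509, -0.49, -0.509]
force: [-1.0, 1.6, 3.6]
grip_width: 15.1
```

Run:
```python
from h import *
plan((497+16,-37-152,82),np.pi/2+.042)
c=cam("wrist"); cv2.imwrite("pics/f_wrist.png",c["color"][:,:,::-1])
c=cam("top"); crop(c,240,140,370,240,6,"pics/f_top.png")
```

```text
t 4.12 at [496.5 -38.2  82.1] q6 [ 0.33 -0.21 -0.41  0.   -1.37 -1.86] toolz yaw 1.609 F [-1.   1.6  3.6] w 15.1
shift [ 1.000e-04 -1.080e-02 -1.513e-01] turn [-0.004  0.     0.   ] rows>= 3
```

View pics/f_wrist.png

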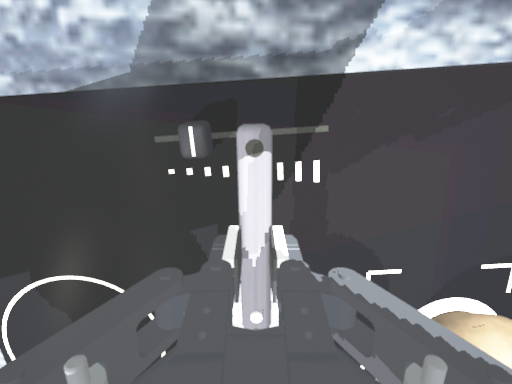

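View pics/f_top.png

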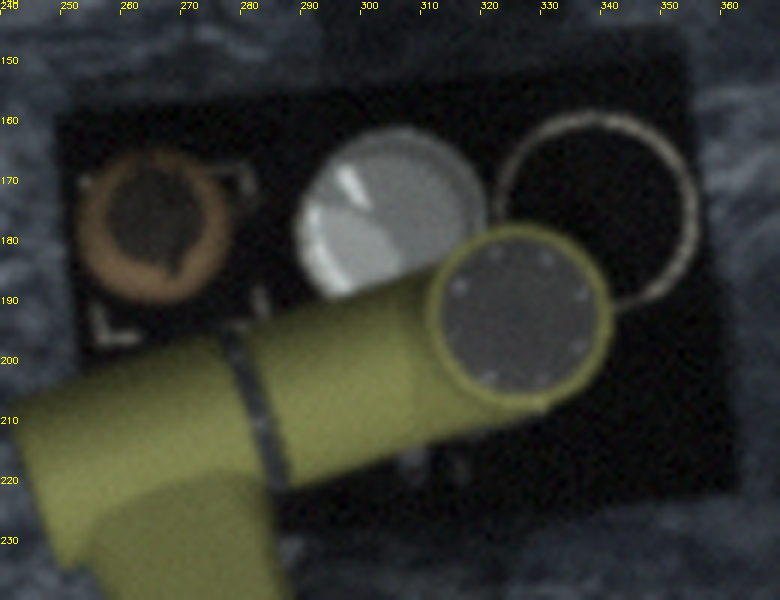

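{"fn": "send_rows", "kwargs": {"rows": [[0, -0.0002, -0.003, 0, 0, 0], [0, -0.0006, -0.008, 0, 0, 0], [0, -0.001, -0.015, 0, 0, 0], [0, -0.0015, -0.023, 0, 0, 0], [0, -0.002, -0.031, 0, 0, 0], [0, -0.0025, -0.039, 0, 0, 0], [0, -0.003, -0.047, 0, 0, 0], [0, -0.0035, -0.055, 0, 0, 0], [0, -0.004, -0.063, 0, 0, 0], [0, -0.0045, -0.071, 0, 0, 0]]}}

```text
t: 5.48
eef_pos: [503.6, -109.5, 81.7]
tcp_rot: [0.49, -0.509, 0.49, 0.509]
force: [-0.5, 1.7, 4.2]
grip_width: 15.6
```

{"fn": "send_rows", "kwargs": {"rows": [[0, -0.0006, -0.009, 0, 0, 0], [0, -0.0012, -0.018, 0, 0, 0], [0, -0.0018, -0.027, 0, 0, 0], [0, -0.0024, -0.036, 0, 0, 0], [0, -0.003, -0.045, 0, 0, 0], [0, -0.0036, -0.054, 0, 0, 0], [0, -0.0042, -0.063, 0, 0, 0], [0, -0.0048, -0.072, 0, 0, 0], [0, -0.0053, -0.079, 0, 0, 0], [0, -0.0055, -0.082, 0, 0, 0]]}}

```text
t: 6.72
eef_pos: [512.1, -191.2, 81.7]
tcp_rot: [0.491, -0.509, 0.491, 0.509]
force: [-1.0, 2.6, 4.8]
grip_width: 15.4
```

Run:
```python
from h import *
plan((512.4,-190.7,82),np.pi/2+.042)
c=cam("wrist"); cv2.imwrite("pics/g_wrist.png",c["color"][:,:,::-1])
c=cam("top"); crop(c,240,140,370,240,6,"pics/g_top.png")
plan((512.4,-190.7,82),np.pi/2+.042)
c=cam("scene"); crop(c,210,100,335,225,5,"pics/g_scene.png")
```

```text
t 6.72 at [ 512.1 -191.2   81.7] q6 [ 0.01 -0.07 -0.28 -0.   -1.36 -1.54] toolz yaw 1.608 F [-1.   2.6  4.8] w 15.4
shift [-0.0003 -0.0003  0.0005] turn [-0.005  0.    -0.   ] rows>= 1
t 6.83 at [ 512.2 -191.1   81.7] q6 [ 0.01 -0.07 -0.28  0.   -1.36 -1.54] toolz yaw 1.608 F [0.3 0.3 3.1] w 15.2
shift [-0.0003 -0.0002  0.0004] turn [-0.005 -0.    -0.   ] rows>= 1
```

View pics/g_wrist.png

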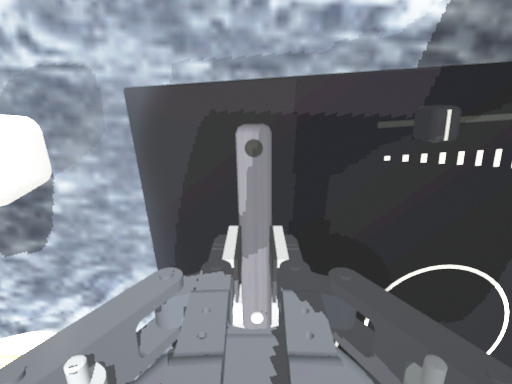

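View pics/g_top.png

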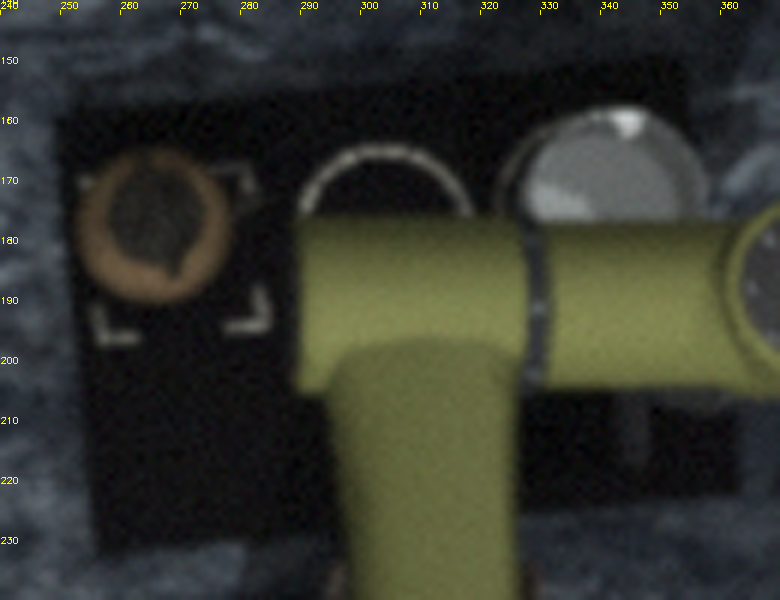

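View pics/g_scene.png

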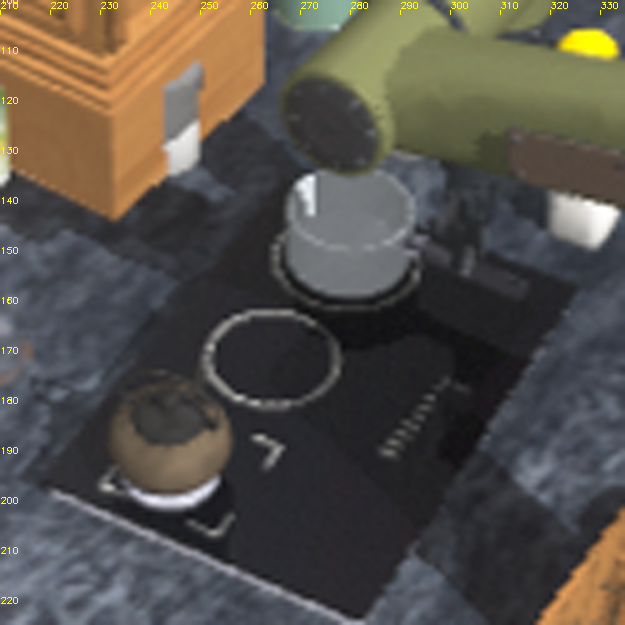

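{"fn": "send_rows", "kwargs": {"rows": [[0, 0, 0, 0, 0, 0], [0, 0, 0, 0, 0, 0], [0, 0, 0, 0, 0, 0], [0, 0, 0, 0, 0, 0], [0, 0, 0, 0, 0, 0], [-0.02, 0, 0, 0, 0, 0], [-0.07, 0, 0, 0, 0, 0], [-0.12, 0, 0, 0, 0, 0], [-0.18, 0, 0, 0, 0, 0], [-0.24, 0, 0, 0, 0, 0]], "fingers": 0}}

```text
t: 8.12
eef_pos: [511.8, -190.7, 323.8]
tcp_rot: [-0.49, 0.509, -0.49, -0.509]
force: [1.6, -0.1, -0.1]
grip_width: 85.2
```

Run:
```python
from h import *
plan((450,60,340),np.pi/2)
c=cam("wrist"); cv2.imwrite("pics/h_wrist.png",c["color"][:,:,::-1])
```

```text
t 8.12 at [ 511.8 -190.7  323.8] q6 [ 0.01 -0.07  0.16 -0.   -1.8  -1.54] toolz yaw 1.609 F [ 1.6 -0.1 -0.1] w 85.2
shift [-0.0162  0.0523  0.2529] turn [0.038 0.    0.   ] rows>= 5
```

View pics/h_wrist.png

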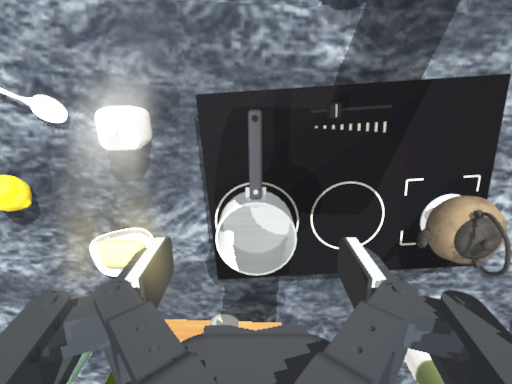

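Run:
```python
from h import *
c=cam("wrist"); import pickle; pickle.dump(c,open("c2.pkl","wb"))
crop(c,200,90,400,290,4,"pics/h_crop.png")
```

```text
(no output)
```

View pics/h_crop.png

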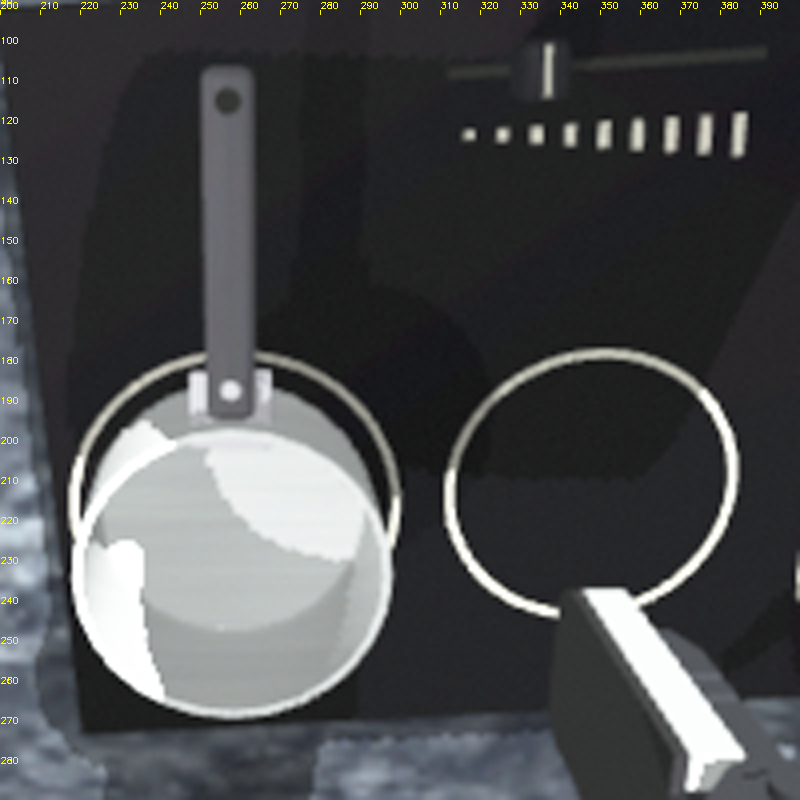

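{"fn": "send_rows", "kwargs": {"rows": [[-0.01, 0.01, 0.05, 0.01, 0, 0], [-0.015, 0.02, 0.105, 0.018, 0, 0], [-0.02, 0.028, 0.16, 0.026, 0, 0], [-0.025, 0.036, 0.215, 0.034, 0, 0], [-0.03, 0.042, 0.27, 0.038, 0, 0], [-0.03, 0.042, 0.315, 0.038, 0, 0], [-0.03, 0.042, 0.315, 0.038, 0, 0]]}}

```text
t: 9.1
eef_pos: [457.8, 125.0, 351.0]
tcp_rot: [0.499, -0.501, 0.499, 0.501]
force: [-0.3, 0.4, 0.1]
grip_width: 85.2
```

Run:
```python
from h import *
import pickle
plan((470,125,350),np.pi/2)
c=cam("wrist"); cv2.imwrite("pics/i_wrist.png",c["color"][:,:,::-1])
c=cam("wrist"); pickle.dump(c,open("c3.pkl","wb"))
crop(c,190,150,330,300,4,"pics/i_crop.png")
plan((470,125,350),np.pi/2)
```

```text
t 9.1 at [457.8 125.  351. ] q6 [ 0.69 -0.24  0.06 -0.   -1.87 -2.26] toolz yaw 1.575 F [-0.3  0.4  0.1] w 85.2
shift [ 0.001  -0.0122 -0.0001] turn [ 0.004 -0.    -0.001] rows>= 1
t 9.2 at [458.2 122.7 351.8] q6 [ 0.69 -0.24  0.06  0.   -1.87 -2.26] toolz yaw 1.572 F [ 0.6  0.2 -0. ] w 85.2
shift [ 0.0018 -0.0118  0.0023] turn [ 0.001 -0.    -0.   ] rows>= 1
```

View pics/i_wrist.png

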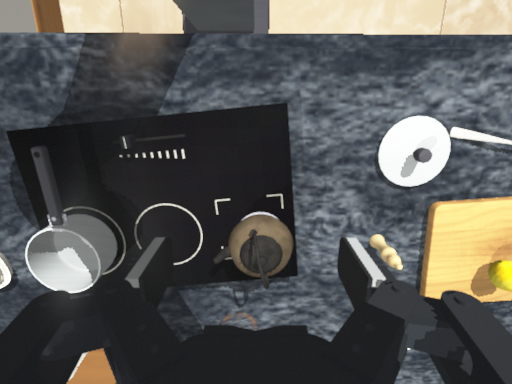

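View pics/i_crop.png

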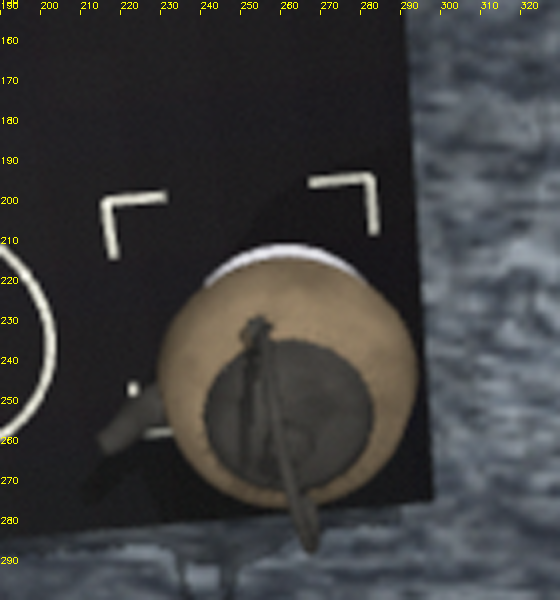

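```bash
cat > ov.py <<'E'
from fit import *
import pickle
def teapts(c,x,y,phi):
    """phi heading of bail axis (own x)"""
    d=np.array([np.cos(phi),np.sin(phi)]); pts=[]
    for s,z in [(-36,105),(-34,125),(-25,145),(-13,151),(0,151),(13,151),(25,145),(34,125),(36,105)]:
        pts.append([x+d[0]*s,y+d[1]*s,z])
    sp=np.array([-d[1],d[0]]); 
    pts+= [[x+sp[0]*r,y+sp[1]*r,z] for r,z in ((60,85),(75,95),(85,100))]
    return np.r_[proj(c,pts),circ(c,x,y,36,44.5,48),circ(c,x,y,75,54.5,48)]
E
python3 - <<'E'
from ov import *
c=pickle.load(open("c3.pkl","rb"))
T=lambda L:[[190+a/4-.5,150+b/4-.5] for a,b in L]
print("body z75",fitcirc(c,T([(158,375),(418,370),(170,310),(400,300),(190,270),(375,270)]),75,54.5))
print("base",fitcirc(c,T([(205,280),(245,253),(288,243),(330,253),(360,275)]),36,44.5))
b=back(c,T([(110,205),(373,178)]),35); print("marks",b.round(1))
print("knob lid",back(c,[[422,155]],44),)
crop(c,190,150,330,300,5,"pics/i_ov.png",teapts(c,612,133,np.radians(-170)))
# pan + rings from c2
c=pickle.load(open("c2.pkl","rb")); A=lambda L:[[200+a/4-.5,90+b/4-.5] for a,b in L]
print("pan",fitcirc(c,A([(73,575),(392,575),(130,462),(233,433),(335,465),(235,716),(110,670),(360,665)]),100,60))
print("pan base",fitcirc(c,A([(90,490),(130,430),(330,430),(378,490),(305,405)]),37,60))
print("big",fitcirc(c,A([(72,490),(100,410),(170,360),(290,362),(350,400),(393,480)]),35,68))
print("small",fitcirc(c,A([(450,500),(480,410),(605,352),(700,390),(735,460),(480,580),(555,613),(700,560)]),35))
print("handle",back(c,A([(228,100),(230,390)]),94).round(1))
E
```

```text
body z75 (array([605.6, 133.8]), array([-0. ,  1. , -1.4, -0.7,  2. , -0.5]))
base (array([613.9, 134. ]), array([ 0.4, -0.7,  0.3,  0.1, -0. ]))
marks [[551.8  56.9  35. ]
 [539.1 171.7  35. ]]
knob lid [[468.44076604 396.38396014  44.        ]]
pan (array([ 633.4, -185.3]), array([-0.3, -0.1,  0.6, -0.8, -0.1, -1.3,  0.6,  0.9]))
pan base (array([ 637.3, -184.7]), array([ 2.4, -0.3, -2. ,  3.4,  0.4]))
big (array([ 629.5, -185.7]), array([ 0.3,  0.9,  0.3, -0.9, -0.4,  1.7]))
small (array([617.7, -32.6,  60.7]), array([-0.9,  0.4,  0.1, -0.4,  0.3,  1. , -0.6,  0. ]))
handle [[ 458.6 -193.4   94. ]
 [ 560.  -188.9   94. ]]
```

View pics/i_ov.png

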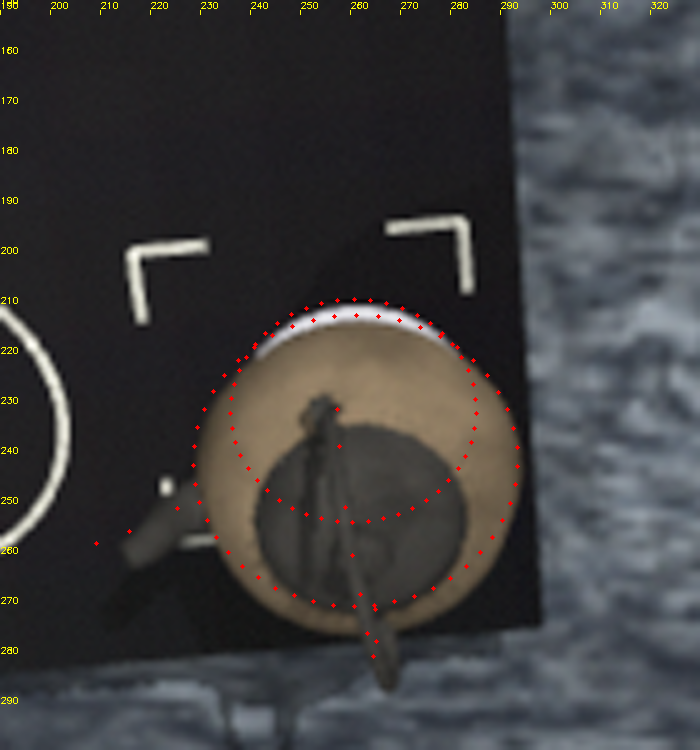

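Run:
```python
from h import *
plan((613,134,230),1.868)
```

```text
t 9.2 at [458.2 122.7 351.8] q6 [ 0.69 -0.24  0.06  0.   -1.87 -2.26] toolz yaw 1.572 F [ 0.6  0.2 -0. ] w 85.2
shift [ 0.1218 -0.1548  0.0112] turn [-0.296 -0.    -0.   ] rows>= 4
```

{"fn": "send_rows", "kwargs": {"rows": [[0, -0.04, 0.003, -0.074, 0, 0], [0.02, -0.08, 0.006, -0.148, 0, 0], [0.06, -0.12, 0.009, -0.222, 0, 0], [0.1, -0.155, 0.011, -0.296, 0, 0], [0.122, -0.155, 0.011, -0.296, 0, 0], [0.122, -0.155, 0.011, -0.296, 0, 0], [0.122, -0.155, 0.011, -0.296, 0, 0]]}}

```text
t: 10.07
eef_pos: [613.8, 132.6, 232.0]
tcp_rot: [-0.422, 0.569, -0.42, -0.567]
force: [-0.3, 0.1, -0.4]
grip_width: 85.8
```

Run:
```python
from h import *
plan((613,134,150),1.868)
c=cam("wrist"); cv2.imwrite("pics/j_wrist.png",c["color"][:,:,::-1])
plan((613,134,150),1.868)
c=cam("scene"); crop(c,170,90,335,225,4,"pics/j_scene.png")
```

```text
t 10.07 at [613.8 132.6 232. ] q6 [ 0.53  0.11  0.18  0.   -1.63 -1.81] toolz yaw 1.866 F [-0.3  0.1 -0.4] w 85.8
shift [0.082  0.0006 0.0016] turn [-0.002 -0.     0.003] rows>= 2
t 10.12 at [613.8 132.9 232.4] q6 [ 0.53  0.11  0.18  0.   -1.63 -1.81] toolz yaw 1.866 F [ 0.5  0.5 -0.4] w 85.3
shift [0.0824 0.0007 0.0012] turn [-0.002  0.     0.004] rows>= 2
```

View pics/j_wrist.png

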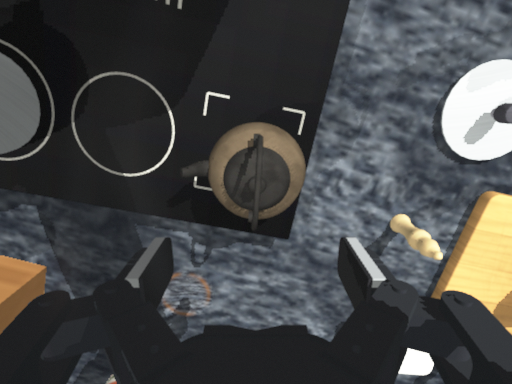

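View pics/j_scene.png

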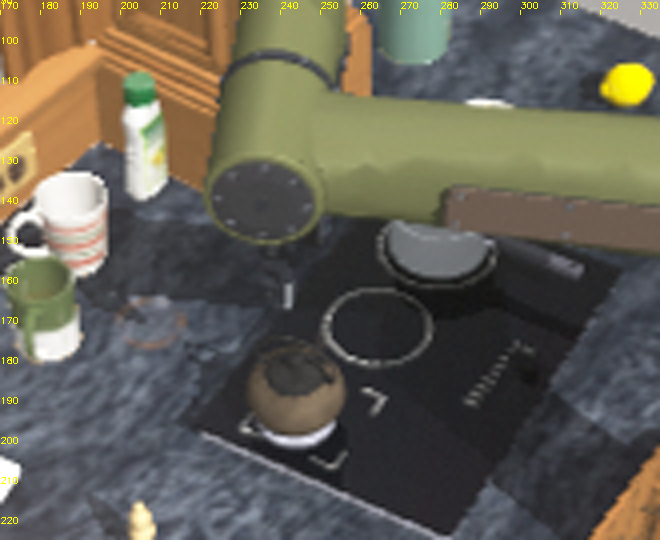

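{"fn": "send_rows", "kwargs": {"rows": [[0.02, 0, 0, 0, 0, 0], [0.045, 0, 0.001, 0, 0, 0], [0.065, 0, 0.001, 0, 0, 0], [0.08, 0, 0.001, 0, 0, 0], [0.082, 0, 0.001, 0, 0, 0], [0.082, 0, 0.001, 0, 0, 0], [0.082, 0, 0.001, 0, 0, 0]]}}

```text
t: 11.05
eef_pos: [613.4, 134.5, 148.9]
tcp_rot: [-0.421, 0.569, -0.42, -0.568]
force: [1.1, 0.5, 0.5]
grip_width: 85.3
```

Run:
```python
from h import *
plan((613,134,150),1.868)
c=cam("wrist"); cv2.imwrite("pics/k_wrist.png",c["color"][:,:,::-1])
c=cam("scene"); crop(c,170,90,335,225,4,"pics/k_scene.png")
```

```text
t 11.05 at [613.4 134.5 148.9] q6 [ 0.53  0.12  0.03  0.   -1.48 -1.81] toolz yaw 1.867 F [1.1 0.5 0.5] w 85.3
shift [-0.0011  0.0006 -0.0003] turn [-0.001  0.     0.002] rows>= 1
```

View pics/k_wrist.png

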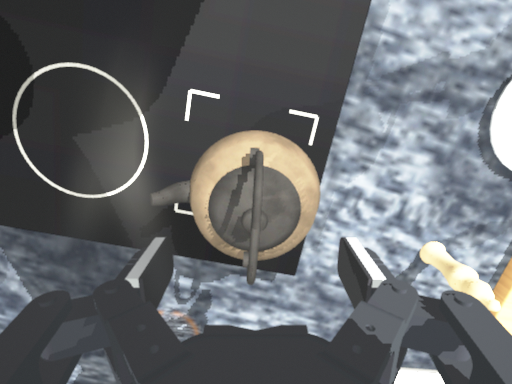

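View pics/k_scene.png

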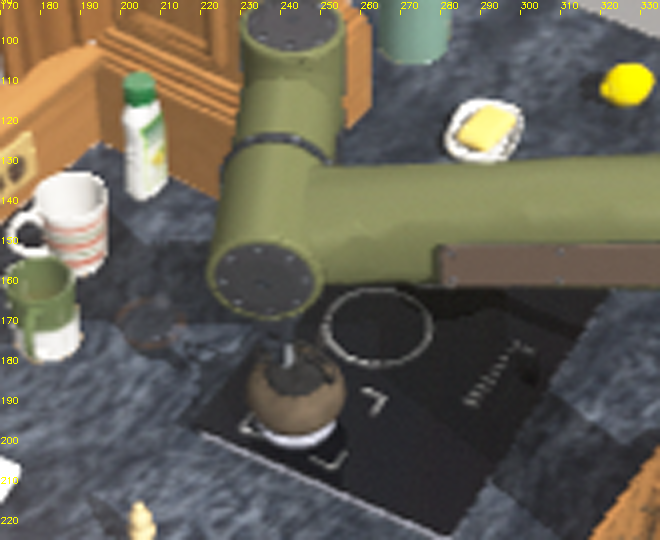

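Run:
```python
from ov import *
c=cam("wrist")
x,R=pose()
print(proj(c,[[613.4,134.5,153],[613,134,150],[x[0],x[1],x[2]-14]]))
crop(c,130,110,350,310,3,"pics/k_ov.png",teapts(c,613,134,np.radians(-163)))
```

```text
[[254.42060612 238.90895925]
 [253.81186665 235.65612844]
 [254.56716363 224.79404043]]
```

View pics/k_ov.png

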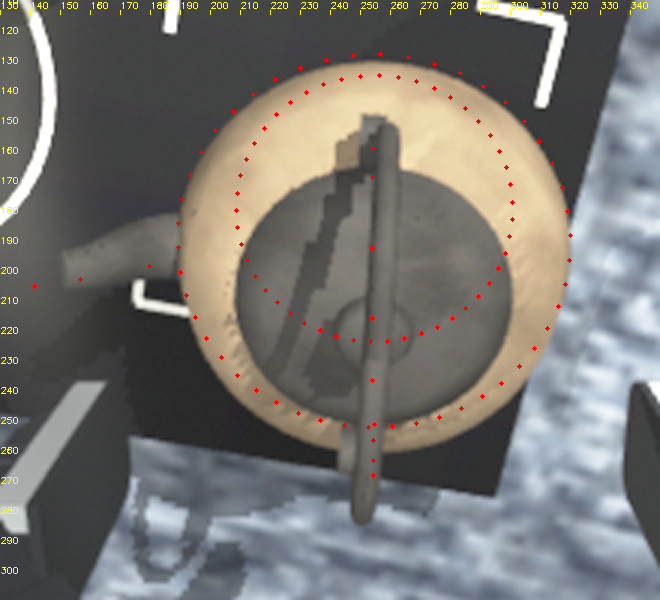

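{"fn": "send_rows", "kwargs": {"rows": [[0, 0, 0, 0.03, 0, 0], [0, 0, 0, 0.06, 0, 0], [0, 0, 0, 0.06, 0, 0], [0, 0, 0, 0.06, 0, 0], [0, 0, 0, 0.06, 0, 0], [0, 0, 0, 0.06, 0, 0], [0, 0, 0, 0.06, 0, 0], [0, 0, 0, 0.06, 0, 0], [0, 0, 0, 0.06, 0, 0]], "fingers": 1}}

```text
t: 12.32
eef_pos: [613.7, 134.4, 149.2]
tcp_rot: [-0.438, 0.556, -0.437, -0.555]
force: [0.7, 0.3, 5.5]
grip_width: 0.3
```

Run:
```python
from ov import *
plan((617.6,-33,150),1.8+.6)
c=cam("wrist")
crop(c,110,110,370,310,3,"pics/l_w.png",circ(c,617.6,-33,35,60))
c=cam("scene"); crop(c,170,90,335,225,4,"pics/l_scene.png")
```

```text
t 12.32 at [613.7 134.4 149.2] q6 [ 0.53  0.12  0.03  0.   -1.48 -1.87] toolz yaw 1.807 F [0.7 0.3 5.5] w 0.3
shift [-0.0009  0.0353 -0.1636] turn [-0.593 -0.001  0.002] rows>= 4
```

View pics/l_w.png

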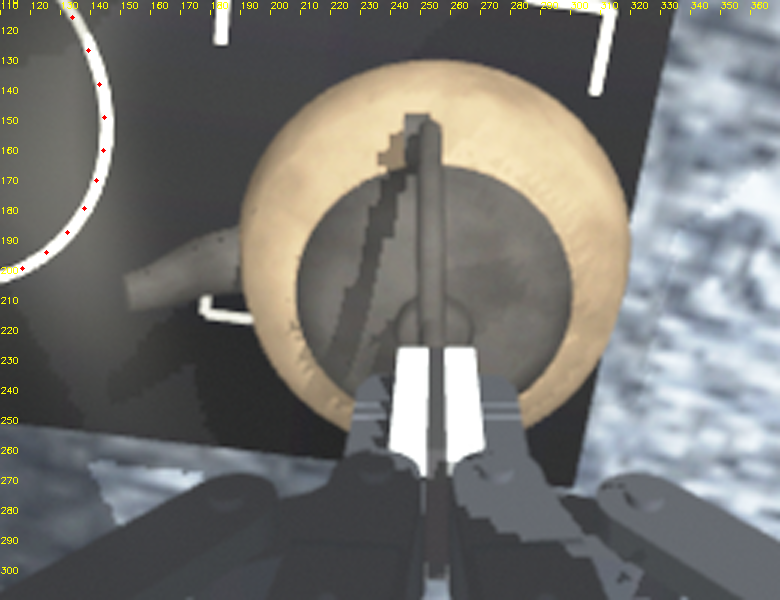

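View pics/l_scene.png

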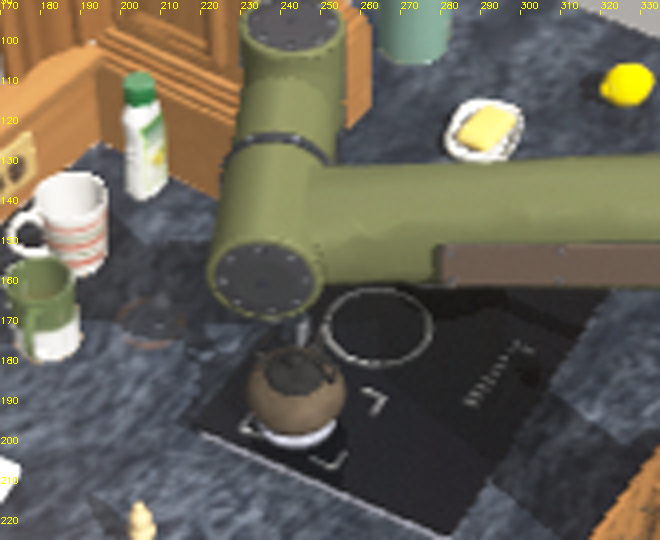

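{"fn": "send_rows", "kwargs": {"rows": [[0, 0.0006, -0.003, 0, 0, 0], [0, 0.0017, -0.008, 0, 0, 0], [0, 0.003, -0.014, 0, 0, 0], [0, 0.0043, -0.02, 0, 0, 0]]}}

```text
t: 12.92
eef_pos: [614.2, 114.9, 149.1]
tcp_rot: [-0.439, 0.556, -0.436, -0.555]
force: [-0.2, 3.2, 6.8]
grip_width: 0.3
```

Run:
```python
from ov import *
plan((617.6,-33,149.2),1.8+.5)
c=cam("wrist")
crop(c,110,110,370,310,3,"pics/m_w.png",circ(c,617.6,-33,35,60))
c=cam("scene"); crop(c,170,90,335,225,4,"pics/m_scene.png")
```

```text
t 12.93 at [614.2 114.9 149.1] q6 [ 0.5   0.11  0.02 -0.   -1.48 -1.84] toolz yaw 1.808 F [-0.2  3.2  6.8] w 0.3
shift [-0.0004  0.0313 -0.1446] turn [-0.492  0.001  0.003] rows>= 3
```

View pics/m_w.png

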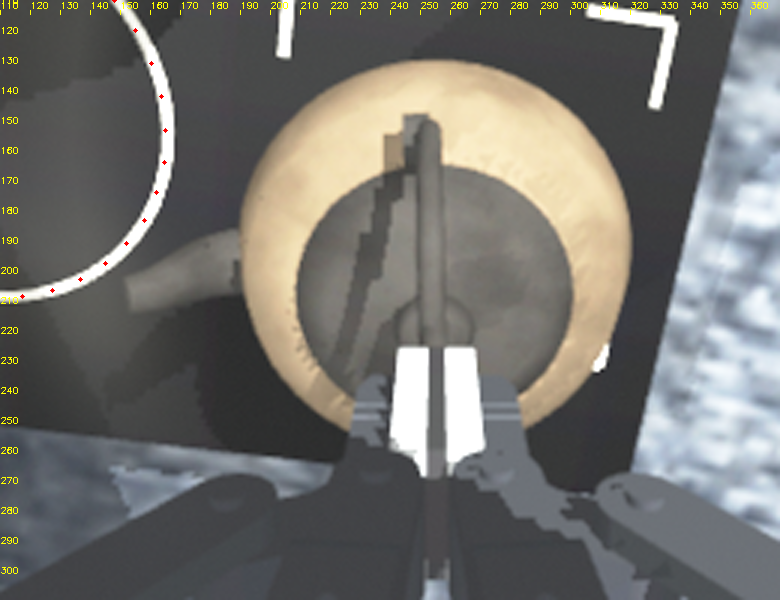

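View pics/m_scene.png

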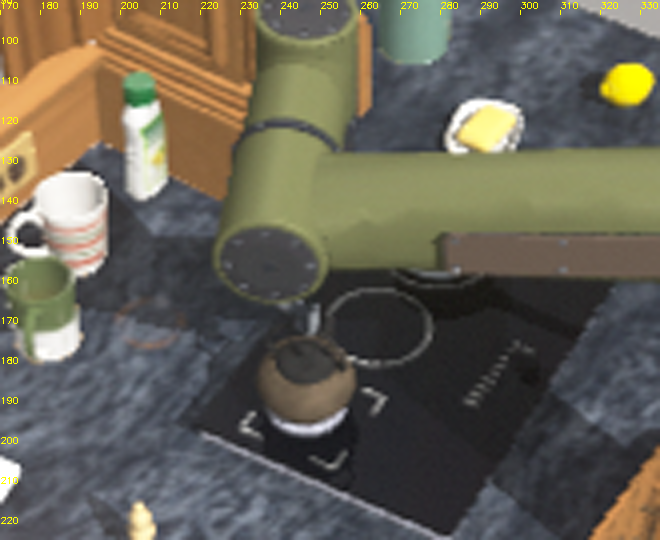

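{"fn": "send_rows", "kwargs": {"rows": [[0, 0.001, -0.005, -0.01, 0, 0], [0, 0.0026, -0.012, -0.03, 0, 0], [0, 0.0043, -0.02, -0.06, 0, 0], [0, 0.006, -0.028, -0.09, 0, 0], [0, 0.0078, -0.036, -0.12, 0, 0], [0, 0.0095, -0.044, -0.15, 0, 0], [0, 0.0113, -0.052, -0.18, 0, 0], [0, 0.013, -0.06, -0.21, 0, 0], [0, 0.0147, -0.068, -0.24, 0, 0], [0, 0.0156, -0.072, -0.25, 0, 0]]}}

```text
t: 14.28
eef_pos: [615.8, 40.9, 149.1]
tcp_rot: [-0.366, 0.606, -0.364, -0.605]
force: [0.2, 4.3, 6.0]
grip_width: 0.0
```

Run:
```python
from ov import *
plan((617.6,-33,149.2),1.8+.5)
```

```text
t 14.28 at [615.8  40.9 149.1] q6 [ 0.39  0.09  0.   -0.   -1.48 -1.47] toolz yaw 2.058 F [0.2 4.3 6. ] w 0.0
shift [-0.0002  0.033  -0.0661] turn [-0.242 -0.     0.003] rows>= 2
```

{"fn": "send_rows", "kwargs": {"rows": [[0, 0.003, -0.006, -0.03, 0, 0], [0, 0.007, -0.014, -0.06, 0, 0], [0, 0.011, -0.022, -0.09, 0, 0], [0, 0.015, -0.03, -0.12, 0, 0], [0, 0.019, -0.038, -0.15, 0, 0], [0, 0.023, -0.046, -0.18, 0, 0], [0, 0.027, -0.054, -0.21, 0, 0], [0, 0.031, -0.062, -0.24, 0, 0], [0, 0.0325, -0.065, -0.24, 0, 0], [0, 0.0325, -0.065, -0.24, 0, 0]]}}

```text
t: 15.52
eef_pos: [617.5, -32.2, 149.2]
tcp_rot: [-0.29, 0.646, -0.289, -0.644]
force: [0.5, 1.0, 6.3]
grip_width: -0.1
```

Run:
```python
from ov import *
plan((617.6,-33,149.2),1.8+.5)
c=cam("wrist")
crop(c,60,90,370,310,2,"pics/n_w.png",np.r_[circ(c,617.6,-33,35,60)])
c=cam("scene"); crop(c,200,110,335,225,5,"pics/n_scene.png")
```

```text
t 15.53 at [617.5 -32.2 149.2] q6 [ 0.27  0.09  0.    0.   -1.48 -1.12] toolz yaw 2.297 F [0.5 1.  6.3] w -0.1
shift [-0.      0.0004 -0.0007] turn [-0.003 -0.001  0.002] rows>= 1
```

View pics/n_w.png

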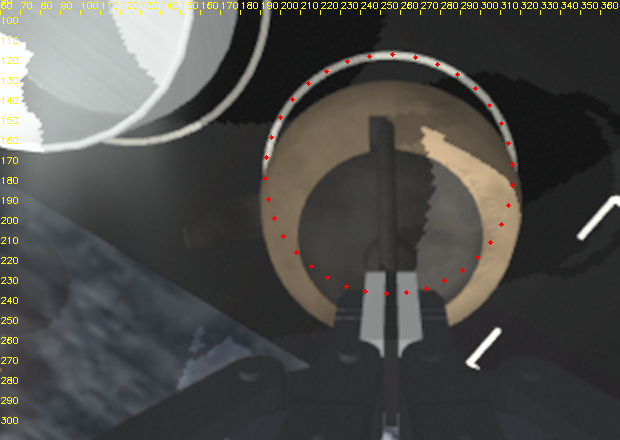

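View pics/n_scene.png

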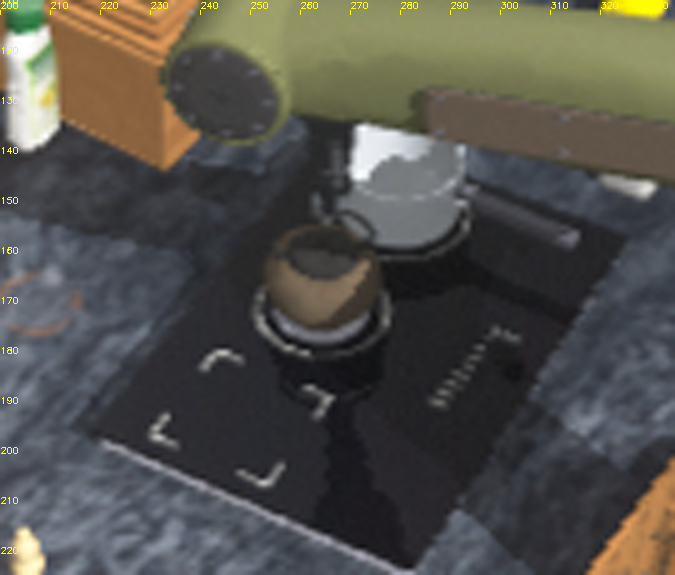

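{"fn": "send_rows", "kwargs": {"rows": [[0, 0, 0, 0, 0, 0], [0, 0, 0, 0, 0, 0], [0, 0, 0, 0, 0, 0], [0, 0, 0, 0, 0, 0], [0, 0, 0, 0, 0, 0], [-0.02, 0, 0, 0, 0, 0], [-0.06, 0, 0, 0, 0, 0], [-0.11, 0, 0, 0, 0, 0], [-0.16, 0, 0, 0, 0, 0], [-0.19, 0, 0, 0, 0, 0]], "fingers": 0}}

```text
t: 16.88
eef_pos: [616.8, -32.9, 343.0]
tcp_rot: [-0.291, 0.647, -0.289, -0.643]
force: [0.8, 0.4, -0.2]
grip_width: 85.6
```

Run:
```python
from ov import *
plan((400,350,300),2.27)
c=cam("scene"); crop(c,200,110,335,225,5,"pics/o_scene.png")
c=cam("wrist"); cv2.imwrite("pics/o_wrist.png",c["color"][:,:,::-1])
pickle.dump(c,open("c4.pkl","wb"))
plan((400,350,300),2.27)
```

```text
t 16.88 at [616.8 -32.9 343. ] q6 [ 0.27  0.13  0.4   0.   -1.84 -1.12] toolz yaw 2.296 F [ 0.8  0.4 -0.2] w 85.6
shift [ 0.0419 -0.0916  0.4304] turn [ 0.026 -0.003  0.004] rows>= 8
t 16.98 at [617.4 -33.  344.2] q6 [ 0.27  0.13  0.4   0.   -1.84 -1.12] toolz yaw 2.296 F [-0.9  0.1  0.8] w 85.7
shift [ 0.0425 -0.0911  0.431 ] turn [ 0.026 -0.005  0.007] rows>= 8
```

View pics/o_wrist.png

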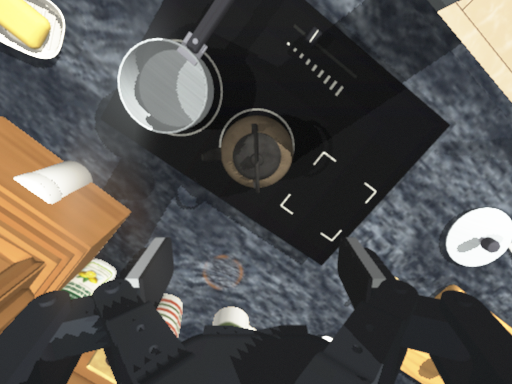

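View pics/o_scene.png

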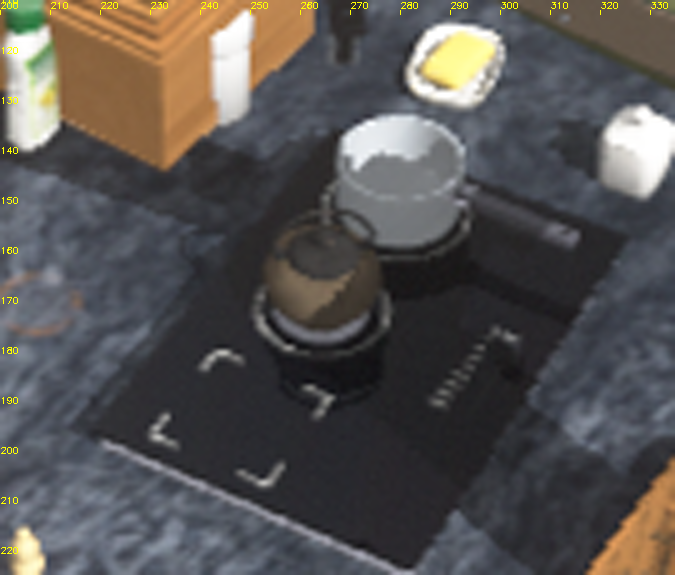

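Run:
```python
from ov import *
c=cam("top"); crop(c,240,140,370,240,6,"pics/o_top.png"); pickle.dump(c,open("ct4.pkl","wb"))
c=pickle.load(open("c4.pkl","rb")); crop(c,100,20,310,200,3,"pics/o_w.png",np.r_[circ(c,632.8,-184.5,35,68),circ(c,633.4,-185.3,100,60),circ(c,617.6,-33,35,60),circ(c,617.6,-33,75,54.5)])
```

```text
(no output)
```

View pics/o_w.png

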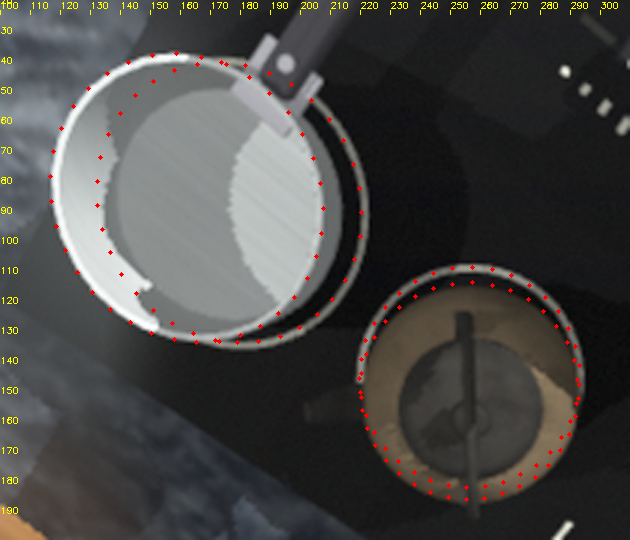

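View pics/o_top.png

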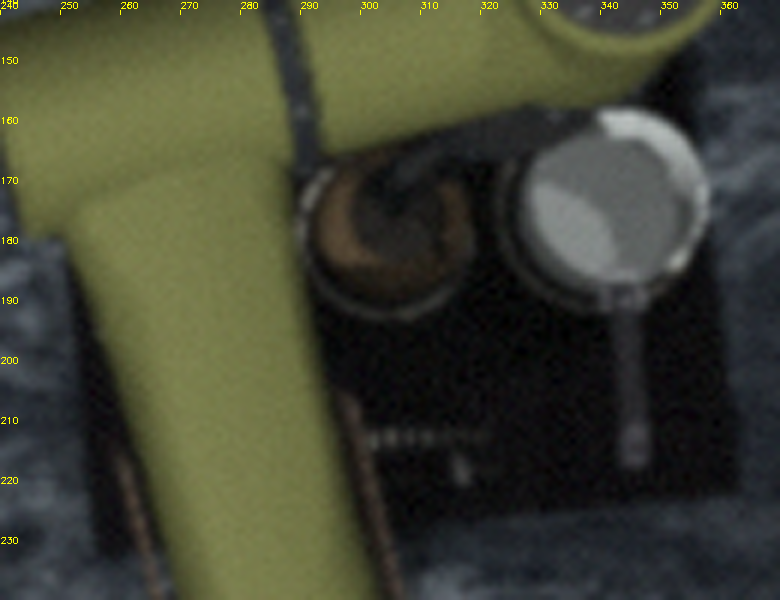

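{"fn": "send_rows", "kwargs": {"rows": [[0, -0.006, 0.045, 0, 0, 0], [0, -0.012, 0.09, 0, 0, 0], [0.005, -0.018, 0.14, 0.01, 0, 0], [0.01, -0.025, 0.19, 0.01, 0, 0], [0.02, -0.032, 0.24, 0.02, 0, 0], [0.03, -0.038, 0.29, 0.026, 0, 0], [0.04, -0.045, 0.34, 0.026, 0, 0], [0.044, -0.052, 0.39, 0.026, 0, 0], [0.044, -0.056, 0.422, 0.026, 0, 0], [0.044, -0.056, 0.422, 0.026, 0, 0]]}}

```text
t: 18.27
eef_pos: [377.1, 321.6, 293.0]
tcp_rot: [0.297, -0.641, 0.298, 0.642]
force: [0.1, -0.4, -0.5]
grip_width: 85.7
```

Run:
```python
from ov import *
c=cam("wrist"); c=cam("wrist"); cv2.imwrite("pics/p_wrist.png",c["color"][:,:,::-1]); pickle.dump(c,open("c5.pkl","wb"))
plan((469,399,130),2.27)
```

```text
t 18.38 at [378.4 320.2 293.5] q6 [ 1.11 -0.22 -0.03 -0.   -1.76 -1.98] toolz yaw 2.271 F [-0.7  0.3  0.7] w 85.5
shift [ 0.1635 -0.1202  0.0018] turn [ 0.001 -0.    -0.001] rows>= 4
```

View pics/p_wrist.png

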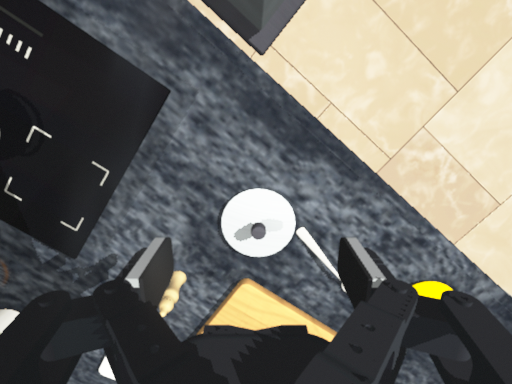

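Run:
```python
from ov import *
c=pickle.load(open("c5.pkl","rb"))
crop(c,205,175,310,270,6,"pics/p_crop.png",np.r_[circ(c,469,399,8,62.5),circ(c,469,399,44,12,16)])
```

```text
(no output)
```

View pics/p_crop.png

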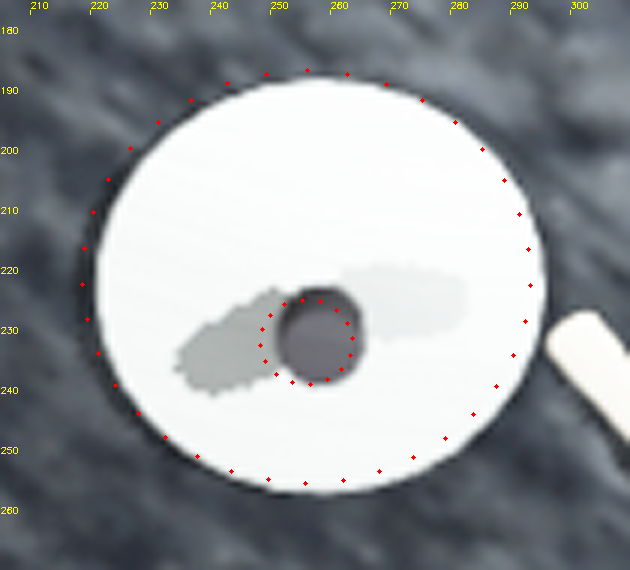

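Run:
```python
from ov import *
plan((467.8,402.5,110),2.27)
```

```text
t 18.38 at [378.4 320.2 293.5] q6 [ 1.11 -0.22 -0.03 -0.   -1.76 -1.98] toolz yaw 2.271 F [-0.7  0.3  0.7] w 85.5
shift [ 0.1835 -0.1215  0.0053] turn [ 0.001 -0.    -0.001] rows>= 4
```

{"fn": "send_rows", "kwargs": {"rows": [[0.03, -0.03, 0.001, 0, 0, 0], [0.07, -0.06, 0.002, 0, 0, 0], [0.11, -0.09, 0.004, 0, 0, 0], [0.15, -0.115, 0.005, 0, 0, 0], [0.178, -0.121, 0.005, 0, 0, 0], [0.178, -0.121, 0.005, 0, 0, 0], [0.178, -0.121, 0.005, 0, 0, 0]]}}

```text
t: 19.25
eef_pos: [468.8, 401.9, 117.7]
tcp_rot: [-0.299, 0.641, -0.298, -0.641]
force: [-0.1, -0.2, 1.1]
grip_width: 85.0
```

Run:
```python
from ov import *
c=cam("wrist"); c=cam("wrist"); pickle.dump(c,open("c6.pkl","wb"))
plan((467.8,402.5,36),2.27)
crop(c,130,60,390,270,3,"pics/q_crop.png",np.r_[circ(c,467.8,402.5,9,62.5),circ(c,467.8,402.5,44,12,16)])
```

```text
t 19.35 at [468.6 402.4 118.3] q6 [ 1.03  0.1  -0.05  0.   -1.42 -1.91] toolz yaw 2.27 F [ 0.3 -0.5 -0.3] w 85.4
shift [0.0823 0.0008 0.0005] turn [0.    0.001 0.003] rows>= 2
```

View pics/q_crop.png

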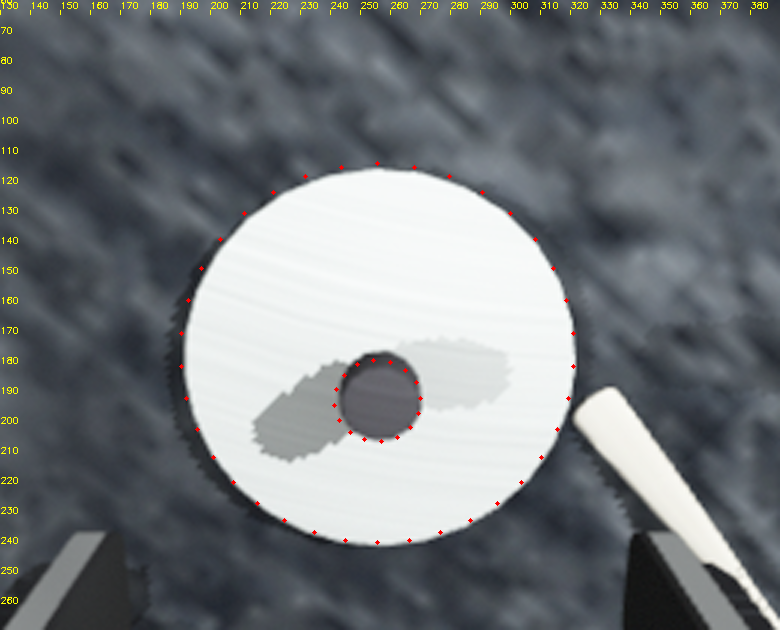

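{"fn": "send_rows", "kwargs": {"rows": [[0.02, 0, 0, 0, 0, 0], [0.045, 0.001, 0, 0, 0, 0], [0.065, 0.001, 0, 0, 0, 0], [0.077, 0.001, 0, 0, 0, 0], [0.079, 0.001, 0, 0, 0, 0], [0.079, 0.001, 0, 0, 0, 0], [0.079, 0.001, 0, 0, 0, 0]]}}

```text
t: 20.23
eef_pos: [467.5, 402.0, 37.8]
tcp_rot: [-0.299, 0.641, -0.298, -0.641]
force: [0.9, 0.9, -0.0]
grip_width: 85.4
```

Run:
```python
from ov import *
c=cam("wrist"); plan((467.8,402.5,39),2.27)
crop(c,100,60,420,300,2,"pics/r_crop.png",np.r_[circ(c,467.8,402.5,9,62.5),circ(c,467.8,402.5,44,12,16)])
```

```text
t 20.27 at [467.5 402.   37.7] q6 [ 1.03  0.14 -0.15  0.   -1.28 -1.91] toolz yaw 2.271 F [-0.8  0.5  0.2] w 85.1
shift [-0.0013 -0.0006  0.0002] turn [0.001 0.    0.001] rows>= 1
```

View pics/r_crop.png

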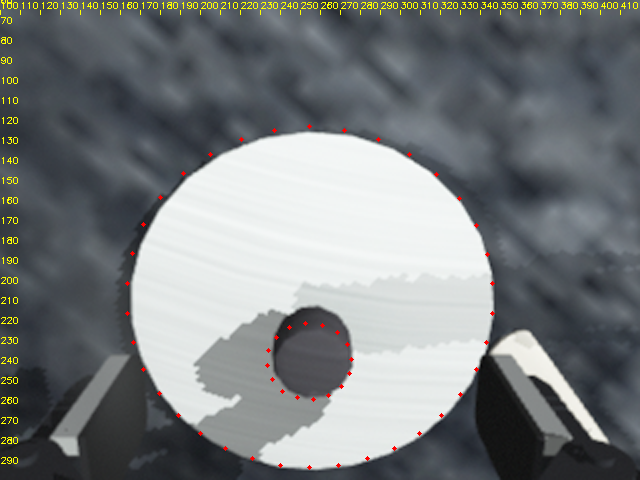

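{"fn": "send_rows", "kwargs": {"rows": [[-0.001, 0, 0, 0, 0, 0], [-0.001, 0, 0, 0, 0, 0], [-0.001, 0, 0, 0, 0, 0], [-0.001, 0, 0, 0, 0, 0], [-0.001, 0, 0, 0, 0, 0], [-0.001, 0, 0, 0, 0, 0], [-0.001, 0, 0, 0, 0, 0], [-0.001, 0, 0, 0, 0, 0]], "fingers": 1}}

```text
t: 21.28
eef_pos: [467.1, 401.5, 37.7]
tcp_rot: [0.298, -0.641, 0.298, 0.641]
force: [0.1, 0.1, -0.4]
grip_width: 0.1
```

{"fn": "send_rows", "kwargs": {"rows": [[-0.01, 0, 0, 0, 0, 0], [-0.03, 0, 0, 0, 0, 0], [-0.06, 0, 0, 0, 0, 0], [-0.1, 0, 0, 0, 0, 0], [-0.14, 0, 0, 0, 0, 0], [-0.18, 0, 0, 0, 0, 0], [-0.21, 0, 0, 0, 0, 0], [-0.22, 0, 0, 0, 0, 0]]}}

```text
t: 22.28
eef_pos: [467.7, 401.9, 261.8]
tcp_rot: [-0.3, 0.642, -0.296, -0.641]
force: [-0.3, 0.1, 0.1]
grip_width: -0.1
```

Run:
```python
from ov import *
c=cam("wrist"); plan((633.4,-185.3,260),2.27)
crop(c,100,60,420,330,2,"pics/s_crop.png")
c=cam("scene"); crop(c,150,100,400,300,3,"pics/s_scene.png")
```

```text
t 22.32 at [467.6 401.8 261.4] q6 [ 1.03  0.09  0.2   0.   -1.68 -1.91] toolz yaw 2.271 F [ 0.2 -0.1  1.4] w -0.1
shift [-2.000e-04  2.513e-01 -5.559e-01] turn [0.001 0.001 0.005] rows>= 10
```

View pics/s_crop.png

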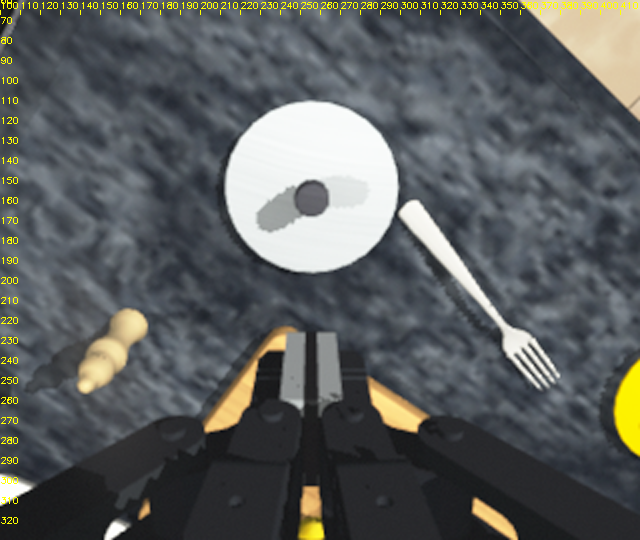

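View pics/s_scene.png

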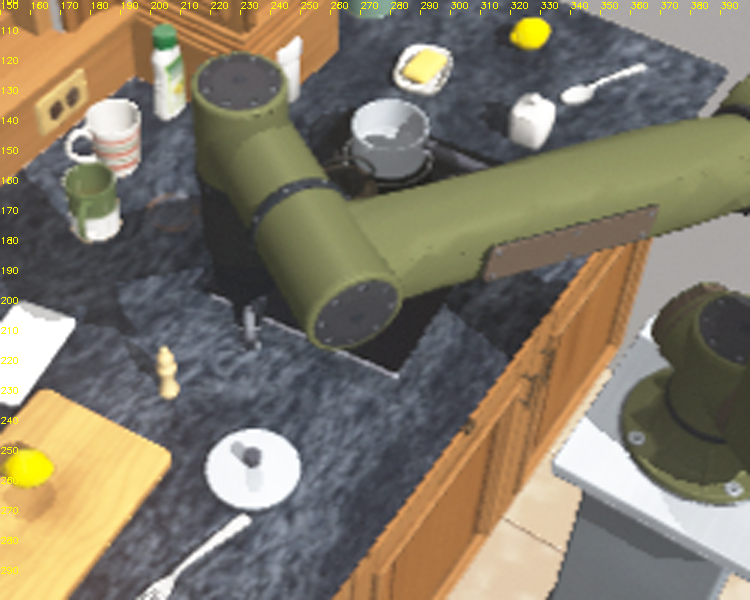

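Run:
```python
from ov import *
x,R=pose(); ax=R.as_matrix()
for off in (-40,-20,-10,0,14):
    c=cam("scene"); print(off,proj(c,x+ax[:,0]*off).round(1),end=" ")
    w=cam("wrist"); print("wr +y edge",proj(w,x+ax[:,0]*off+ax[:,1]*11).round(1),"-y",proj(w,x+ax[:,0]*off-ax[:,1]*11).round(1))
crop(c,205,180,265,235,10,"pics/t_scene.png",[tuple(proj(c,x+ax[:,0]*o)[0]) for o in (-20,-10,0,14)])
crop(w,190,200,320,300,6,"pics/t_w.png")
```

```text
-40 [[232.6 209.5]] wr +y edge [[253.4 256.4]] -y [[253.5 298.8]]
-20 [[232.7 213. ]] wr +y edge [[253.8 237.3]] -y [[253.9 275.5]]
-10 [[232.8 214.8]] wr +y edge [[254.1 228.4]] -y [[254.1 264.7]]
0 [[232.9 216.5]] wr +y edge [[254.2 220.1]] -y [[254.3 254.5]]
14 [[233.  218.9]] wr +y edge [[254.3 210.4]] -y [[254.4 242.5]]
```

View pics/t_scene.png

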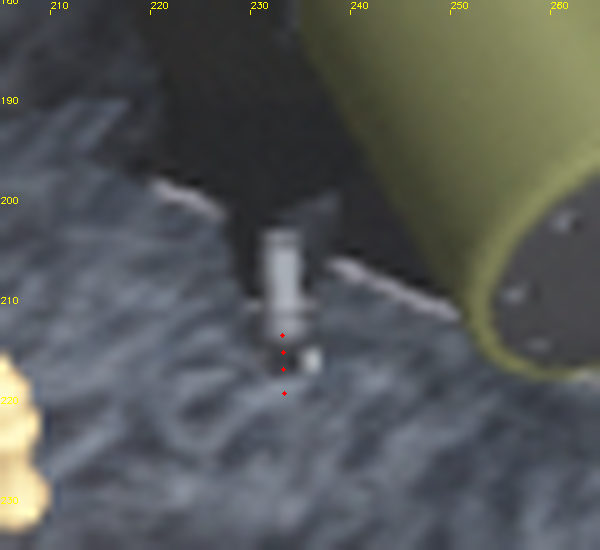

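View pics/t_w.png

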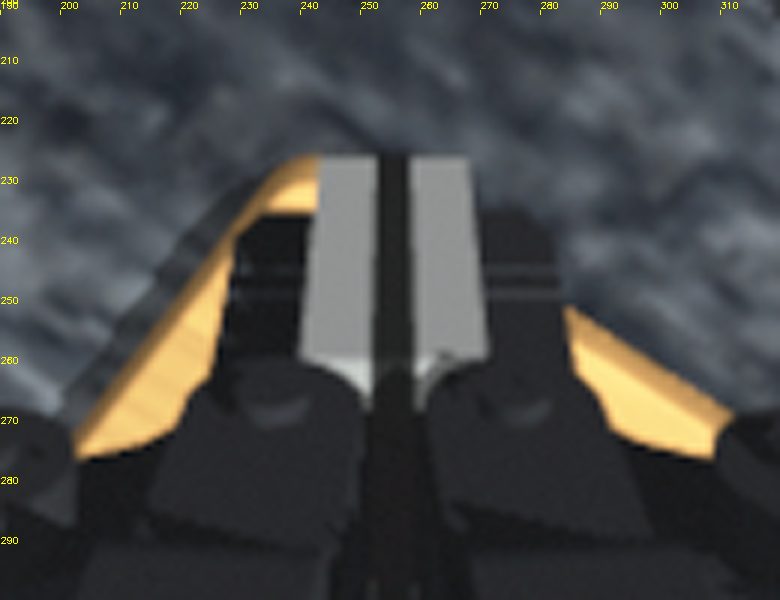

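{"fn": "send_rows", "kwargs": {"rows": [[0.03, 0, 0, 0, 0, 0], [0.07, 0, 0, 0, 0, 0], [0.11, 0, 0, 0, 0, 0], [0.15, 0, 0, 0, 0, 0], [0.18, 0, 0, 0, 0, 0], [0.2, 0, 0, 0, 0, 0], [0.2, 0, 0, 0, 0, 0], [0.2, 0, 0, 0, 0, 0], [0.2, 0, 0, 0, 0, 0]], "fingers": 0}}

```text
t: 24.0
eef_pos: [467.7, 402.2, 59.5]
tcp_rot: [-0.299, 0.641, -0.297, -0.641]
force: [-0.1, 0.2, -0.0]
grip_width: 85.5
```

Run:
```python
from ov import *
c=cam("wrist"); plan((467.8,402.5,14),2.27)
crop(c,100,60,420,300,2,"pics/u_crop.png",np.r_[circ(c,467.8,402.5,9,62.5),circ(c,467.8,402.5,44,12,16)])
```

```text
t 24.05 at [467.5 402.2  59.2] q6 [ 1.03  0.12 -0.13  0.   -1.32 -1.91] toolz yaw 2.271 F [0.4 0.6 0.3] w 85.4
shift [ 0.0452 -0.0003  0.0001] turn [0.001 0.001 0.002] rows>= 1
```

View pics/u_crop.png

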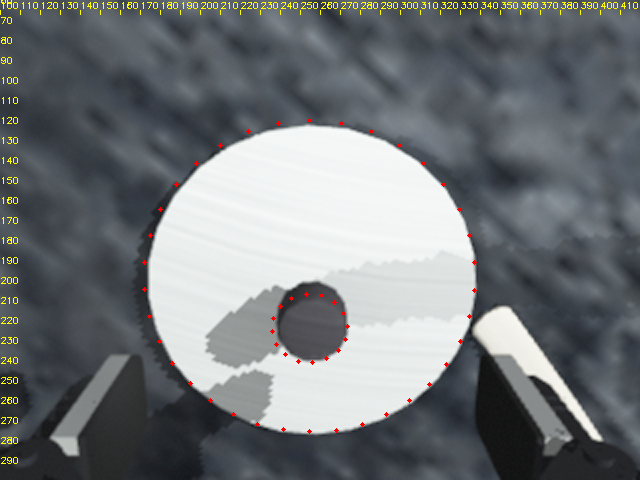

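{"fn": "send_rows", "kwargs": {"rows": [[0.015, 0, 0, 0, 0, 0], [0.03, 0, 0, 0, 0, 0], [0.042, 0, 0, 0, 0, 0], [0.044, 0, 0, 0, 0, 0], [0.044, 0, 0, 0, 0, 0]]}}

```text
t: 24.68
eef_pos: [467.2, 401.6, 13.8]
tcp_rot: [-0.298, 0.641, -0.298, -0.641]
force: [0.8, 0.4, 0.4]
grip_width: 85.4
```

{"fn": "send_rows", "kwargs": {"rows": [[0, 0, 0, 0, 0, 0], [0, 0, 0, 0, 0, 0], [0, 0, 0, 0, 0, 0], [0, 0, 0, 0, 0, 0], [0, 0, 0, 0, 0, 0], [0, 0, 0, 0, 0, 0], [0, 0, 0, 0, 0, 0], [0, 0, 0, 0, 0, 0]], "fingers": 1}}

```text
t: 25.68
eef_pos: [467.3, 401.8, 14.3]
tcp_rot: [-0.299, 0.641, -0.298, -0.641]
force: [-0.9, 0.3, 4.5]
grip_width: 22.3
```

Run:
```python
from ov import *
c=cam("wrist"); plan((467.8,402.5,14),2.27)
crop(c,100,60,420,330,2,"pics/v_crop.png",np.r_[circ(c,467.8,402.5,9,62.5)])
```

```text
t 25.73 at [467.3 401.8  14.3] q6 [ 1.03  0.16 -0.17  0.   -1.24 -1.91] toolz yaw 2.271 F [-0.8  0.7  5.4] w 22.2
shift [ 0.0003 -0.0008  0.0002] turn [0.001 0.    0.001] rows>= 1
```

View pics/v_crop.png

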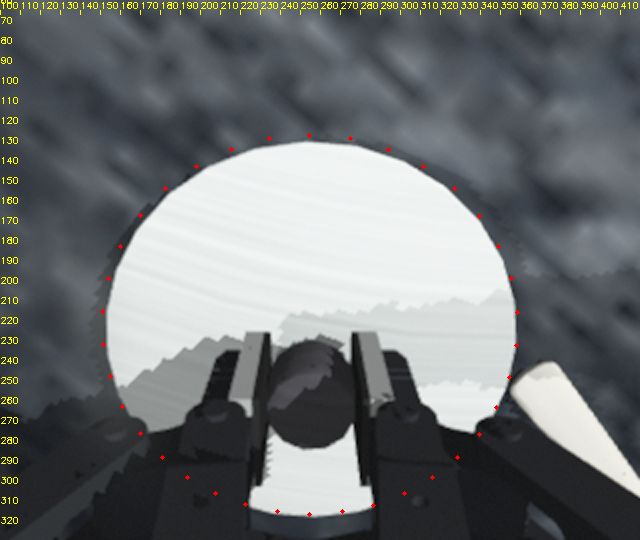

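{"fn": "send_rows", "kwargs": {"rows": [[-0.005, 0, 0, 0, 0, 0], [-0.015, 0, 0, 0, 0, 0], [-0.035, 0, 0, 0, 0, 0], [-0.065, 0, 0, 0, 0, 0], [-0.1, 0, 0, 0, 0, 0], [-0.14, 0, 0, 0, 0, 0], [-0.18, 0, 0, 0, 0, 0], [-0.22, 0, 0, 0, 0, 0], [-0.246, 0, 0, 0, 0, 0], [-0.246, 0, 0, 0, 0, 0]]}}

```text
t: 26.98
eef_pos: [467.8, 401.9, 264.0]
tcp_rot: [-0.3, 0.642, -0.296, -0.641]
force: [0.8, -0.2, -1.8]
grip_width: 21.3
```

Run:
```python
from ov import *
c=cam("wrist"); 
crop(c,100,60,420,330,2,"pics/w_crop.png")
for yw in (1.9,2.27,1.57): plan((633.4-.3,-185.3-.6,260),yw)
```

```text
t 27.02 at [467.2 401.7 261.5] q6 [ 1.03  0.09  0.21 -0.   -1.69 -1.91] toolz yaw 2.271 F [-0.1 -0.4 -2.7] w 21.6
shift [ 2.000e-04  2.515e-01 -5.564e-01] turn [0.371 0.002 0.002] rows>= 10
t 27.02 at [467.2 401.7 261.5] q6 [ 1.03  0.09  0.21 -0.   -1.69 -1.91] toolz yaw 2.271 F [-0.1 -0.4 -2.7] w 21.6
shift [ 2.000e-04  2.515e-01 -5.564e-01] turn [0.001 0.001 0.002] rows>= 10
t 27.02 at [467.2 401.7 261.5] q6 [ 1.03  0.09  0.21 -0.   -1.69 -1.91] toolz yaw 2.271 F [-0.1 -0.4 -2.7] w 21.6
shift [ 2.000e-04  2.515e-01 -5.564e-01] turn [0.701 0.002 0.002] rows>= 10
```

View pics/w_crop.png

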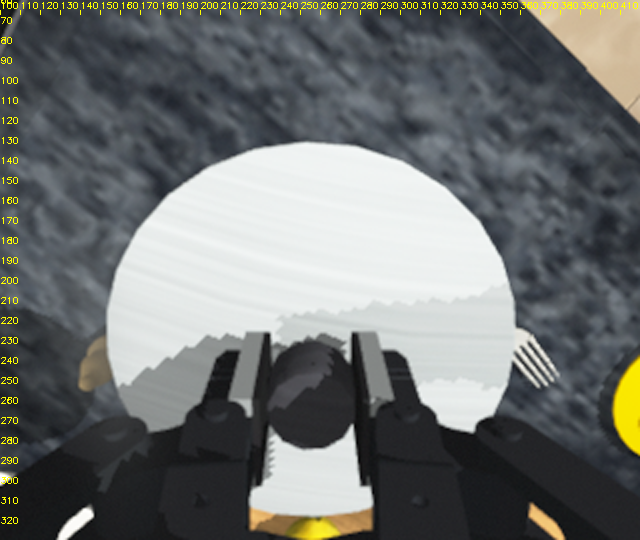

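{"fn": "send_rows", "kwargs": {"rows": [[0, 0.008, -0.018, 0.02, 0, 0], [0, 0.026, -0.058, 0.05, 0, 0], [0, 0.046, -0.102, 0.09, 0, 0], [0, 0.066, -0.146, 0.13, 0, 0], [0, 0.086, -0.19, 0.17, 0, 0], [0, 0.106, -0.235, 0.21, 0, 0], [0, 0.126, -0.279, 0.25, 0, 0], [0, 0.146, -0.323, 0.29, 0, 0], [0, 0.162, -0.358, 0.33, 0, 0], [0, 0.17, -0.376, 0.37, 0, 0]]}}

```text
t: 28.28
eef_pos: [578.8, 1.9, 258.7]
tcp_rot: [0.412, -0.574, 0.413, 0.575]
force: [0.3, 0.1, -0.9]
grip_width: 21.7
```

Run:
```python
from ov import *
plan((633.1,-185.9,220),1.9)
```

```text
t 28.27 at [578.8   1.9 258.7] q6 [ 0.35 -0.01  0.1  -0.   -1.68 -1.59] toolz yaw 1.896 F [ 0.3  0.1 -0.9] w 21.7
shift [ 0.0387  0.0085 -0.1953] turn [-0.004  0.    -0.002] rows>= 4
```

{"fn": "send_rows", "kwargs": {"rows": [[0, 0.001, -0.02, 0, 0, 0], [0, 0.003, -0.06, 0, 0, 0], [0, 0.005, -0.1, 0, 0, 0], [0, 0.007, -0.14, 0, 0, 0], [0.01, 0.008, -0.175, 0, 0, 0], [0.025, 0.0085, -0.192, 0, 0, 0], [0.037, 0.0085, -0.194, 0, 0, 0], [0.039, 0.0085, -0.194, 0, 0, 0], [0.039, 0.0085, -0.194, 0, 0, 0], [0.039, 0.0085, -0.194, 0, 0, 0]]}}

```text
t: 29.52
eef_pos: [634.3, -181.2, 221.9]
tcp_rot: [-0.411, 0.576, -0.411, -0.575]
force: [0.2, 0.1, -1.9]
grip_width: 22.1
```

Run:
```python
from ov import *
plan((633.1,-185.9,120),1.9)
c=cam("wrist"); crop(c,100,30,420,330,2,"pics/x_crop.png",np.r_[circ(c,633.4,-185.3,100,60),circ(c,633,-185,35,69)])
c=cam("scene"); crop(c,200,80,335,200,5,"pics/x_scene.png")
plan((633.1,-185.9,120),1.9)
```

```text
t 29.52 at [ 634.3 -181.2  221.9] q6 [ 0.02  0.2   0.25  0.   -1.63 -1.26] toolz yaw 1.902 F [ 0.2  0.1 -1.9] w 22.1
shift [ 0.1019  0.0028 -0.004 ] turn [ 0.002 -0.001  0.001] rows>= 2
t 29.62 at [ 634.2 -181.4  221.6] q6 [ 0.02  0.2   0.25 -0.   -1.63 -1.26] toolz yaw 1.901 F [-0.8  0.5 -2.2] w 22.4
shift [ 0.1016  0.0026 -0.0038] turn [ 0.001 -0.     0.001] rows>= 2
```

View pics/x_crop.png

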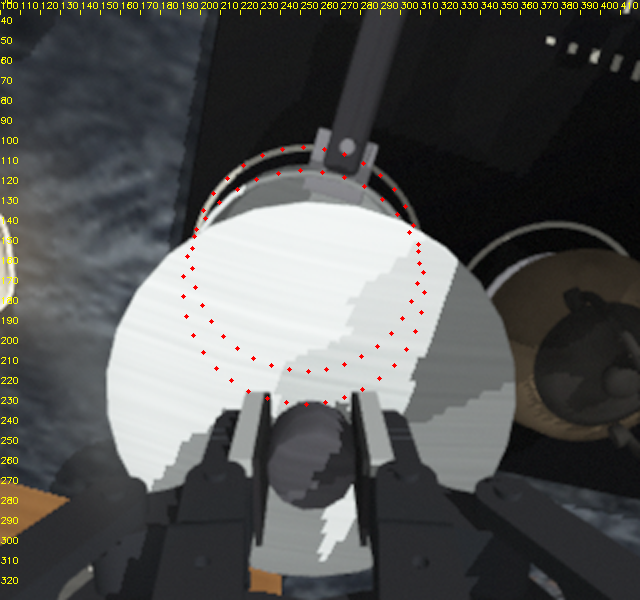

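View pics/x_scene.png

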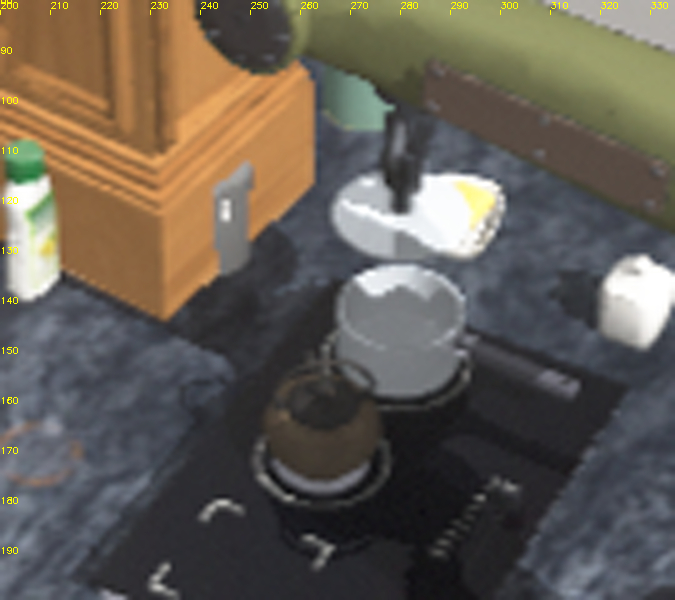

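{"fn": "send_rows", "kwargs": {"rows": [[0.01, 0.002, -0.002, 0, 0, 0], [0.03, 0.003, -0.0035, 0, 0, 0], [0.055, 0.003, -0.0035, 0, 0, 0], [0.075, 0.003, -0.0035, 0, 0, 0], [0.085, 0.003, -0.0035, 0, 0, 0], [0.088, 0.003, -0.0035, 0, 0, 0], [0.088, 0.003, -0.0035, 0, 0, 0], [0.088, 0.003, -0.0035, 0, 0, 0]]}}

```text
t: 30.62
eef_pos: [632.8, -186.2, 133.8]
tcp_rot: [-0.411, 0.576, -0.411, -0.575]
force: [-0.2, 0.1, -0.9]
grip_width: 22.0
```

Run:
```python
from ov import *
c=cam("wrist"); crop(c,100,30,420,330,2,"pics/y_crop.png",np.r_[circ(c,633.4,-185.3,100,60),circ(c,633,-185,35,69)])
c=cam("scene"); crop(c,230,110,330,190,7,"pics/y_scene.png",circ(c,633.4,-185.3,100,60))
c=cam("top"); crop(c,290,140,370,240,6,"pics/y_top.png")
plan((632.7,-185.6,108),1.9)
```

```text
t 30.77 at [ 632.6 -186.1  133.3] q6 [ 0.02  0.2   0.1  -0.   -1.47 -1.26] toolz yaw 1.901 F [ 0.2 -0.2 -1.1] w 21.7
shift [ 0.0253 -0.0003  0.0005] turn [ 0.001 -0.     0.001] rows>= 1
```

View pics/y_crop.png

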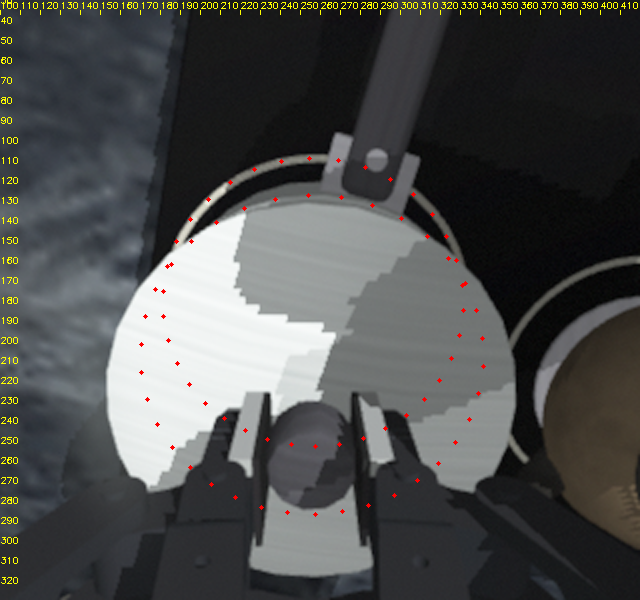

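View pics/y_scene.png

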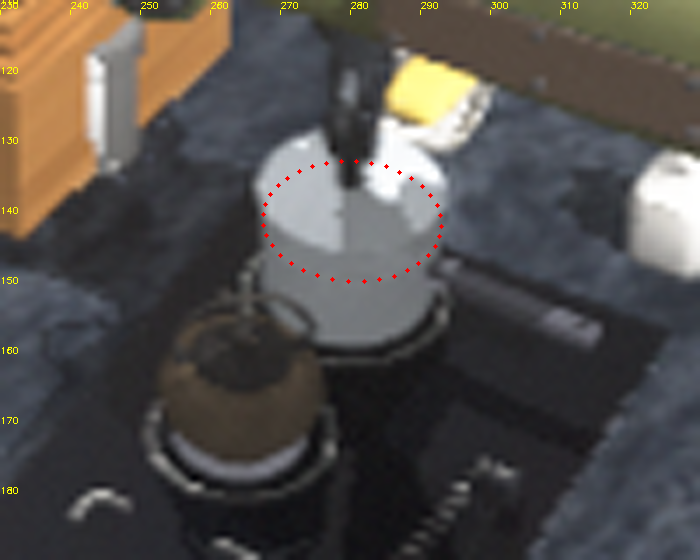

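View pics/y_top.png

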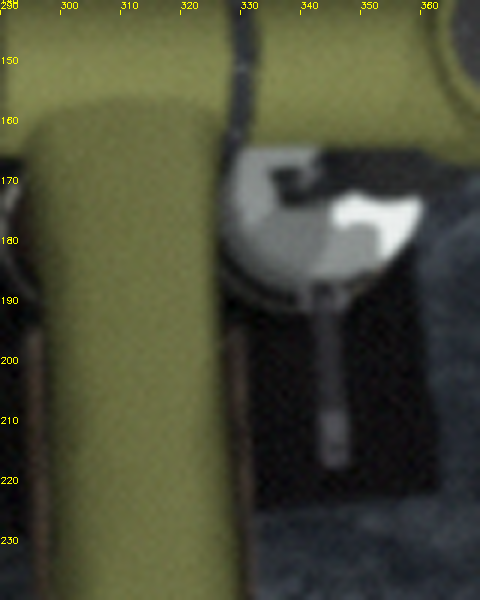

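{"fn": "send_rows", "kwargs": {"rows": [[0.005, 0, 0, 0, 0, 0], [0.01, 0, 0, 0, 0, 0], [0.014, 0, 0, 0, 0, 0], [0.018, 0, 0, 0, 0, 0], [0.021, 0, 0, 0, 0, 0], [0.023, 0, 0, 0, 0, 0], [0.024, 0, 0, 0, 0, 0], [0.024, 0, 0, 0, 0, 0], [0.024, 0, 0, 0, 0, 0]]}}

```text
t: 31.9
eef_pos: [632.4, -186.1, 108.9]
tcp_rot: [-0.411, 0.575, -0.411, -0.575]
force: [0.2, 0.2, -0.6]
grip_width: 22.0
```

Run:
```python
from ov import *
c=cam("wrist"); crop(c,100,30,420,330,2,"pics/z_crop.png")
c=cam("scene"); crop(c,230,110,330,190,7,"pics/z_scene.png")
plan((632.7,-185.6,108),1.9)
```

```text
t 32.0 at [ 632.4 -186.1  108.9] q6 [ 0.02  0.21  0.06 -0.   -1.42 -1.26] toolz yaw 1.901 F [-0.1  0.  -1.1] w 21.7
shift [ 0.0009 -0.0004  0.0004] turn [ 0.001 -0.     0.   ] rows>= 1
```

View pics/z_crop.png

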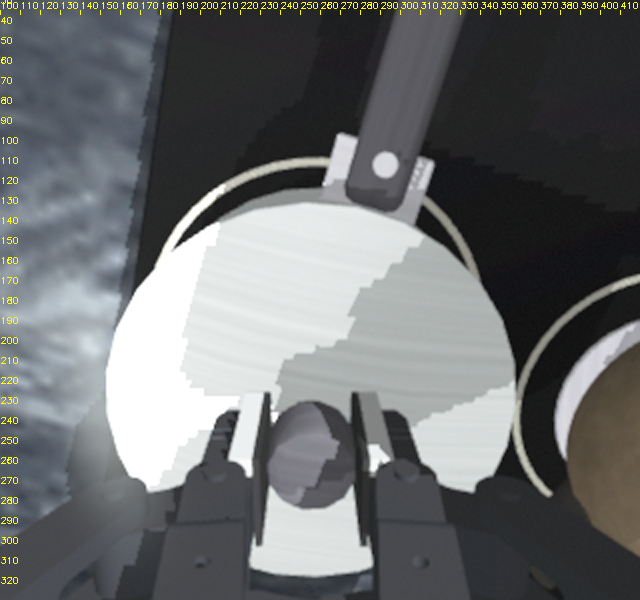

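View pics/z_scene.png

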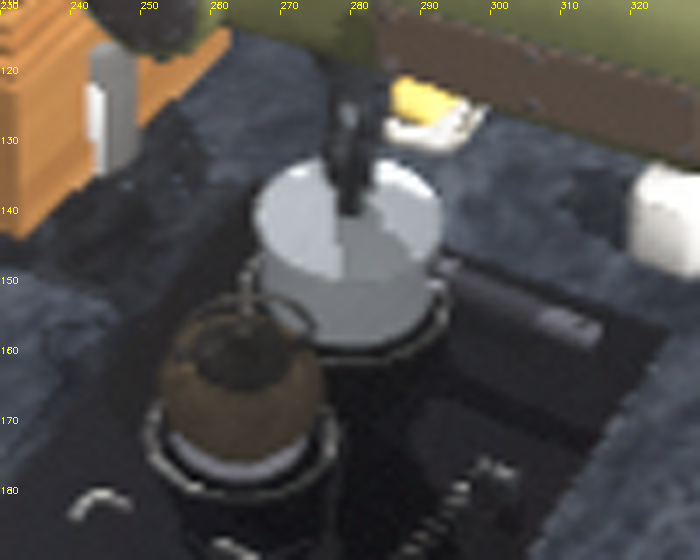

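{"fn": "send_rows", "kwargs": {"rows": [[0.0005, 0, 0, 0, 0, 0], [0.001, 0, 0, 0, 0, 0], [0.001, 0, 0, 0, 0, 0]]}}

```text
t: 32.38
eef_pos: [632.5, -186.2, 108.8]
tcp_rot: [-0.411, 0.576, -0.411, -0.575]
force: [-2.7, 2.6, 5.6]
grip_width: 21.9
```

{"fn": "send_rows", "kwargs": {"rows": [[0, 0, 0, 0, 0, 0], [0, 0, 0, 0, 0, 0], [0, 0, 0, 0, 0, 0], [0, 0, 0, 0, 0, 0], [0, 0, 0, 0, 0, 0], [0, 0, 0, 0, 0, 0], [-0.02, 0, 0, 0, 0, 0], [-0.06, 0, 0, 0, 0, 0], [-0.1, 0, 0, 0, 0, 0], [-0.13, 0, 0, 0, 0, 0]], "fingers": 0}}

```text
t: 33.62
eef_pos: [632.6, -186.5, 242.0]
tcp_rot: [-0.412, 0.577, -0.411, -0.574]
force: [-0.0, -0.2, 0.3]
grip_width: 85.6
```

Run:
```python
from ov import *
c=cam("wrist"); c=cam("wrist"); crop(c,100,30,420,330,2,"pics/aa_crop.png",np.r_[circ(c,633.4,-185.3,103,62.5),circ(c,633,-185,35,69),circ(c,633.4,-185.3,138,12,12)])
c=cam("scene"); crop(c,230,110,330,190,7,"pics/aa_scene.png")
plan((446,-100,200),2.3)
```

```text
t 33.77 at [ 633.1 -186.5  241.9] q6 [ 0.02  0.2   0.29  0.   -1.66 -1.26] toolz yaw 1.9 F [ 0.1  0.2 -0.2] w 85.5
shift [0.0408 0.1493 0.1425] turn [-0.4   -0.004  0.005] rows>= 4
```

View pics/aa_crop.png

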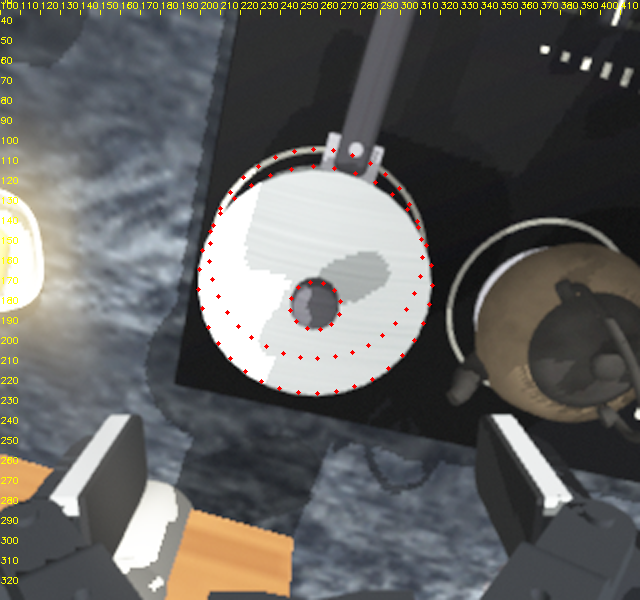

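View pics/aa_scene.png

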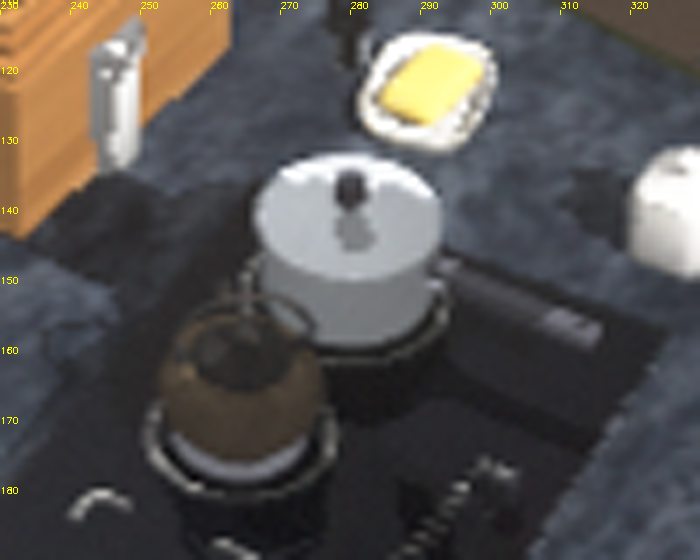

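Run:
```python
from ov import *
plan((449,-110,200),np.pi+.1)
```

```text
t 33.77 at [ 633.1 -186.5  241.9] q6 [ 0.02  0.2   0.29  0.   -1.66 -1.26] toolz yaw 1.9 F [ 0.1  0.2 -0.2] w 85.5
shift [0.0408 0.1497 0.1321] turn [-1.341 -0.006  0.003] rows>= 8
```

{"fn": "send_rows", "kwargs": {"rows": [[0, 0.015, 0.013, -0.14, 0, 0], [0, 0.035, 0.03, -0.28, 0, 0], [0, 0.055, 0.048, -0.42, 0, 0], [0, 0.075, 0.066, -0.56, 0, 0], [0, 0.095, 0.084, -0.7, 0, 0], [0.01, 0.115, 0.1, -0.84, 0, 0], [0.02, 0.135, 0.12, -0.98, 0, 0], [0.03, 0.149, 0.132, -1.12, 0, 0], [0.04, 0.149, 0.132, -1.24, 0, 0], [0.04, 0.149, 0.132, -1.34, 0, 0]], "fingers": 1}}

```text
t: 35.02
eef_pos: [447.8, -109.3, 196.9]
tcp_rot: [-0.036, -0.706, -0.037, 0.707]
force: [0.2, -0.2, 0.0]
grip_width: -0.1
```

Run:
```python
from ov import *
c=cam("wrist");c=cam("wrist"); cv2.imwrite("pics/ab.png",c["color"][:,:,::-1])
pickle.dump(c,open("c7.pkl","wb"))
c=cam("scene"); crop(c,230,110,330,210,7,"pics/ab_scene.png")
c=cam("top"); crop(c,240,140,370,240,6,"pics/ab_top.png")
plan((449,-110,38),np.pi+.1)
```

```text
t 35.23 at [ 448.5 -109.5  197.8] q6 [ 0.2  -0.34 -0.3  -0.   -1.61 -0.1 ] toolz yaw -3.045 F [ 0.3 -0.  -0.2] w 0.1
shift [ 0.1598  0.0005 -0.0005] turn [-0.003  0.     0.   ] rows>= 3
```

View pics/ab.png

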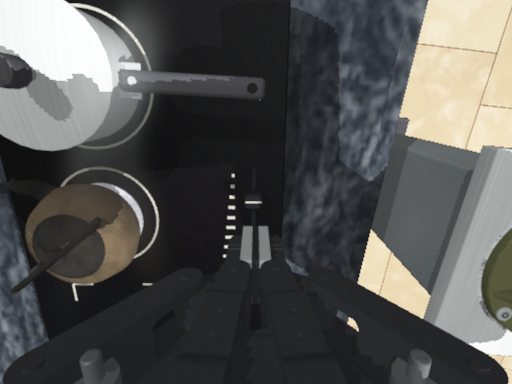

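View pics/ab_top.png

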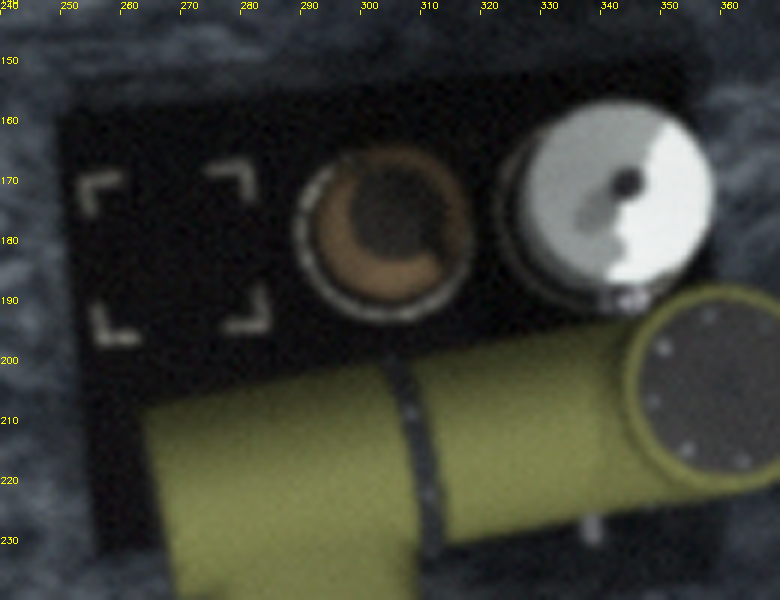

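Run:
```python
from ov import *
c=cam("top")
p=lambda a,b,z: back(c,[[240+a/6-.5,140+b/6-.5]],z).round(1)
print("tea",p(393,222,75),"lid",p(620,192,103),"knob",p(628,183,140),"ring small",p(384,238,35))
c=pickle.load(open("c7.pkl","rb")); print("slide pred",proj(c,[446,-78,60]))
crop(c,205,155,300,280,5,"pics/ac.png",list(proj(c,[[446+dx,-78+dy,60] for dx in (-11,11) for dy in (-9,9)])))
crop(c,0,140,180,310,4,"pics/ac_tea.png",np.r_[circ(c,617.6,-33,35,60),circ(c,617.6,-33,75,54.5),circ(c,617.6,-33,36,44.5)])
```

```text
tea [[617.1 -33.6  75. ]] lid [[ 633.9 -186.2  103. ]] knob [[ 633. -183.  140.]] ring small [[612.5 -32.4  35. ]]
slide pred [[253.25047692 202.58072345]]
```

View pics/ac.png

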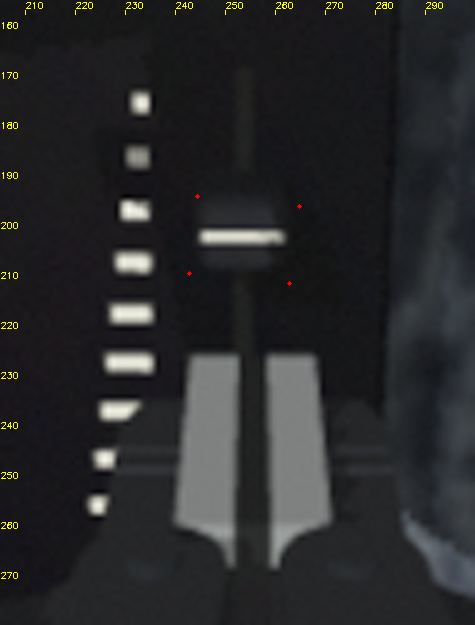

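View pics/ac_tea.png

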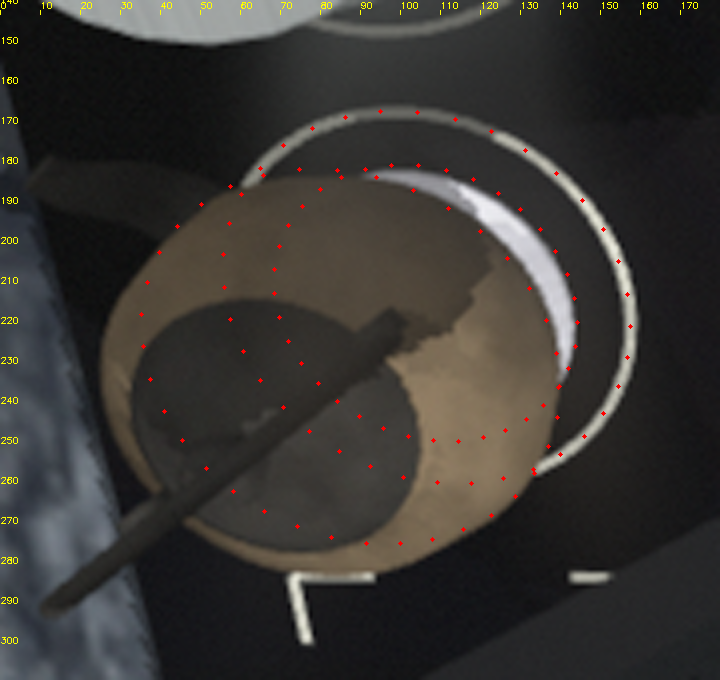

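{"fn": "send_rows", "kwargs": {"rows": [[0.03, 0, 0, 0, 0, 0], [0.06, 0, 0, 0, 0, 0], [0.095, 0, 0, 0, 0, 0], [0.125, 0, 0, 0, 0, 0], [0.145, 0, 0, 0, 0, 0], [0.155, 0, 0, 0, 0, 0], [0.157, 0, 0, 0, 0, 0], [0.157, 0, 0, 0, 0, 0]]}}

```text
t: 36.28
eef_pos: [449.1, -109.5, 41.6]
tcp_rot: [0.035, 0.707, 0.035, -0.706]
force: [-0.0, -0.0, 0.9]
grip_width: -0.0
```

Run:
```python
from ov import *
c=cam("wrist"); cv2.imwrite("pics/ad.png",c["color"][:,:,::-1])
plan((440,-18,40),np.pi+.1)
```

```text
t 36.33 at [ 449.2 -109.5   41.7] q6 [ 0.2  -0.29 -0.55  0.   -1.31 -0.1 ] toolz yaw -3.043 F [ 0.  -0.   0.3] w 0.3
shift [ 0.0017 -0.092   0.0001] turn [-0.001 -0.001 -0.   ] rows>= 2
```

View pics/ad.png

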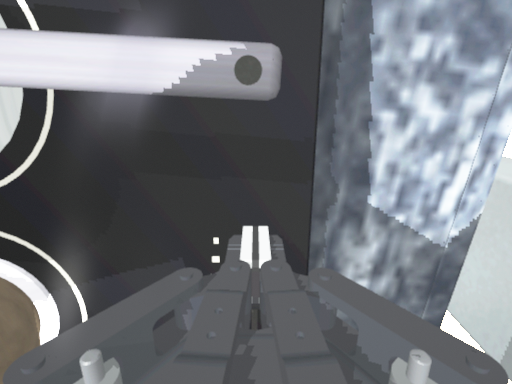

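{"fn": "send_rows", "kwargs": {"rows": [[0.001, -0.005, 0, 0, 0, 0], [0.001, -0.012, 0, 0, 0, 0], [0.001, -0.02, 0, 0, 0, 0], [0.001, -0.028, 0, 0, 0, 0], [0.001, -0.036, 0, 0, 0, 0], [0.001, -0.044, 0, 0, 0, 0], [0.001, -0.052, 0, 0, 0, 0], [0.001, -0.06, 0, 0, 0, 0], [0.001, -0.068, 0, 0, 0, 0], [0.001, -0.074, 0, 0, 0, 0]]}}

```text
t: 37.58
eef_pos: [441.2, -35.3, 39.7]
tcp_rot: [-0.035, -0.706, -0.035, 0.706]
force: [0.4, -2.0, 1.9]
grip_width: -0.1
```

Run:
```python
from ov import *
plan((440,-18,40),np.pi+.1)
c=cam("scene"); crop(c,230,110,330,220,6,"pics/ae.png")
```

```text
t 37.58 at [441.2 -35.3  39.7] q6 [ 0.38 -0.35 -0.6  -0.   -1.32 -0.28] toolz yaw -3.042 F [ 0.4 -2.   1.9] w -0.1
shift [-0.0003 -0.0174 -0.0005] turn [-0.001  0.     0.   ] rows>= 1
```

View pics/ae.png

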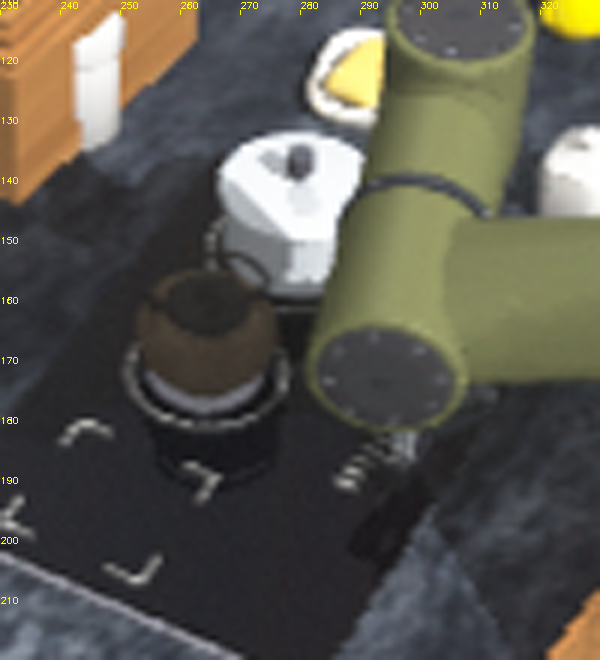

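{"fn": "send_rows", "kwargs": {"rows": [[0, -0.003, 0, 0, 0, 0], [0, -0.006, 0, 0, 0, 0], [0, -0.009, 0, 0, 0, 0], [0, -0.012, 0, 0, 0, 0], [0, -0.014, 0, 0, 0, 0], [0, -0.014, 0, 0, 0, 0]]}}

```text
t: 38.38
eef_pos: [439.8, -21.7, 39.6]
tcp_rot: [-0.035, -0.706, -0.035, 0.706]
force: [-0.5, 0.8, -0.3]
grip_width: -0.2
```

{"fn": "send_rows", "kwargs": {"rows": [[0, -0.001, 0, 0, 0, 0], [0, -0.002, 0, 0, 0, 0], [0, -0.002, 0, 0, 0, 0]]}}

```text
t: 38.75
eef_pos: [439.6, -20.3, 39.7]
tcp_rot: [-0.035, -0.706, -0.035, 0.706]
force: [1.7, -4.6, -1.1]
grip_width: -0.2
```

{"fn": "send_rows", "kwargs": {"rows": [[0, -0.001, 0, 0, 0, 0], [0, -0.002, 0, 0, 0, 0], [0, -0.002, 0, 0, 0, 0], [0, -0.002, 0, 0, 0, 0]]}}

```text
t: 39.25
eef_pos: [439.5, -20.1, 39.8]
tcp_rot: [-0.036, -0.706, -0.033, 0.706]
force: [3.3, -12.2, -3.3]
grip_width: -0.2
```

{"fn": "send_rows", "kwargs": {"rows": [[0, -0.001, 0, 0, 0, 0], [0, -0.002, 0, 0, 0, 0], [0, -0.003, 0, 0, 0, 0], [0, -0.003, 0, 0, 0, 0]]}}

```text
t: 39.75
eef_pos: [439.3, -19.7, 39.9]
tcp_rot: [-0.038, -0.706, -0.031, 0.707]
force: [8.3, -24.0, -6.5]
grip_width: -0.2
```

{"fn": "send_rows", "kwargs": {"rows": [[0, 0.006, 0, 0, 0, 0], [0, 0.014, 0, 0, 0, 0], [0, 0.022, 0, 0, 0, 0], [-0.02, 0.024, 0, 0, 0, 0], [-0.06, 0.024, 0, 0, 0, 0], [-0.1, 0.024, 0, 0, 0, 0], [-0.14, 0.024, 0, 0, 0, 0], [-0.19, 0.024, 0, 0, 0, 0], [-0.24, 0.024, 0, 0, 0, 0], [-0.24, 0.024, 0, 0, 0, 0]]}}

```text
t: 41.0
eef_pos: [442.9, -38.9, 284.3]
tcp_rot: [0.034, 0.709, 0.035, -0.704]
force: [0.2, 0.9, -0.2]
grip_width: 0.1
```

Run:
```python
from ov import *
c=cam("wrist");c=cam("wrist"); cv2.imwrite("pics/af.png",c["color"][:,:,::-1])
crop(c,205,155,300,280,5,"pics/af_c.png")
c=cam("scene"); crop(c,200,100,335,220,5,"pics/af_s.png")
plan((440,-18,40),np.pi+.1)
```

```text
t 41.15 at [441.4 -38.7 278.8] q6 [ 0.37 -0.37 -0.17 -0.   -1.77 -0.27] toolz yaw -3.042 F [ 0.2  0.  -0.4] w -0.2
shift [ 0.2388 -0.0205 -0.001 ] turn [-0.001  0.001  0.001] rows>= 4
```

View pics/af.png

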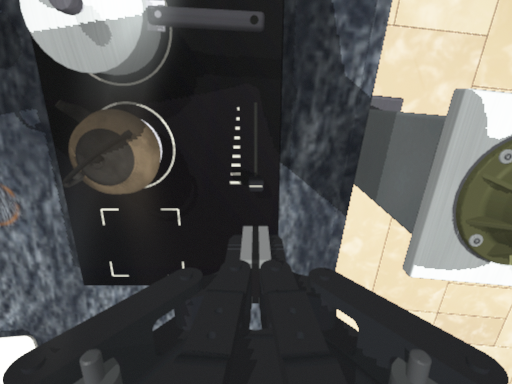

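View pics/af_c.png

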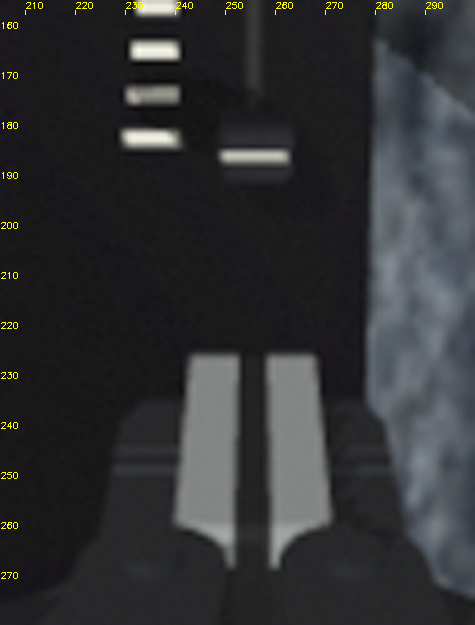

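View pics/af_s.png

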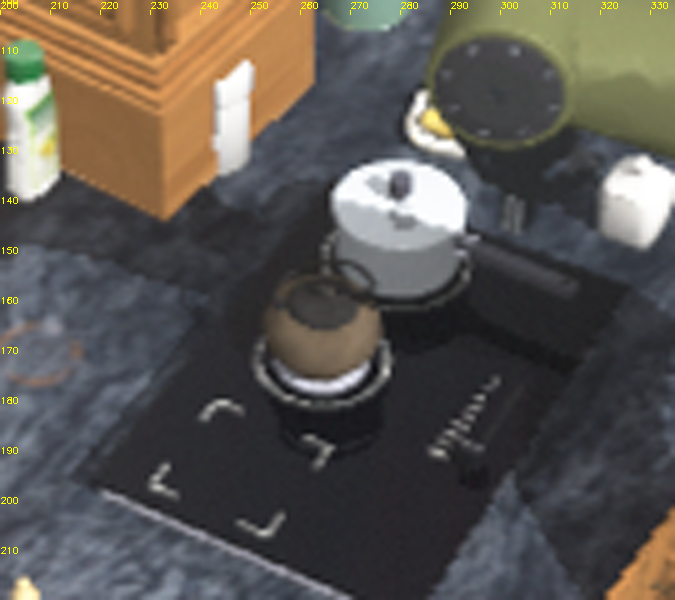

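```bash
python3 -c "
from bench import robot
print(robot.sign_off())"
```

```text
the job is handed in; nothing more can be done
None
```

I carried out all four steps in order and handed the job in at about 41 s of the 72 s allowed. No verdict was reported.

**Last checks**

| Part | What the last checks showed |
|---|---|
| Saucepan | About 1–2 mm from the big ring's centre. |
| Teapot | About 1–3 mm from the small ring's centre and upright; I turned it while sliding so its spout stayed clear of the saucepan. |
| Lid | The plain-metal lid (not the yellow one) is seated level on the saucepan, concentric within about 2 mm. |
| Power slide | Reached its left stop: the push force rose to about 24 N with the grip no longer moving, and the grip sits beside the tall end of the scale. |
| Robot | About 0.2 m clear of everything at the end. |

I never pushed or gripped the sugar pot or the pepper mill, but I did not measure their positions again at the end.

**What failed or disagreed**
- **Missed lid grasp:** My first try for the lid closed on empty air. The fingertips were about 20 mm farther back than described. I lowered the gripper by that amount and the second grasp held.
- **Teapot not really gripped:** For the same reason, the fingers read as fully shut on the teapot's handle. It was probably dragged by light downward pressure (about 6 N) rather than held. It still moved with the tool and ended where planned.

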